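# Cock the impact tester and load the sample jar

### The job

Ready the bench impact tester: take the black handle of its sprung striker arm, draw the arm back until it meets the rubber buffer without forcing it, and ease it onto its hair-trigger catch so that it stays hooked there when you let go; the arm must never snap forward. Then stand the small brown jar upright in the middle of the round rubber pad in the arm's path, set down rather than dropped, without firing the arm or disturbing the other things.

Things in the scene. Friction and masses are not known exactly. Their poses are not given: they have to be found in the camera images.
- tester: Bench impact tester, fixed on the worktop: grey plate 170 x 230 mm, its top 14 mm up. Origin on the worktop under the arm's vertical hinge axis, z up; the plate reaches 135 mm to -x of it, 35 mm to +x and 115 mm to either side. Under the arm, on the -y side of the sweep, catch and rubber buffer sit on a ring that turns about the hinge axis; its setting differs each time and is not given.
- striker (a joint): Swing of the arm, rad: 0 = fired, resting over the pad (arm then points 0.70 rad from the tester's -x towards its +y); grows as it is drawn back, anticlockwise from above. A spring always pulls it to 0, at the handle with about 5 N at 0 and 8 N drawn right back (a firm grip adds 2 N or so of friction). Hooked it stands somewhere from 1.10 to 1.50, by the ring's setting. Let go unhooked, it snaps forward.
- handle (a point): Centre of the arm's handle: an upright round black peg, 16 mm in diameter, from 52 to 102 mm above the worktop, 120 mm from the hinge axis, fixed to the arm. Below it is the steel hammer head (30 to 55 mm up). About 55 mm behind the handle of a hooked arm, 105 mm from the hinge axis, stands the catch's red trip tab, up to 46 mm above the worktop: a push of some 3 N on it fires the arm.
- pin (a point): Steel pin under the arm, 66 mm from the hinge axis. Drawn back, it pushes the hook aside (under 2 N at the handle), which then snaps in. About 6 mm of handle travel past the hooked angle it meets the buffer: handle force climbs 2.8 N per mm over the spring's pull; 18 N over is forcing it. Then let the arm back slowly, 6 to 9 mm, until the catch carries it and the pull is gone; do not push on.
- pad (a point): Middle of the top of the round black rubber pad, 60 mm in diameter, 17 mm above the worktop, straight below the handle of the fired arm: 120 mm from the hinge axis, so it is free only while the arm is drawn back.
- jar_mid (a point): Centre (half-way up) of the sample jar: small brown jar with a black cap, 52 mm in diameter, 89 mm tall, cap 45 mm in diameter from 77 mm up, about 0.14 kg; z up.
- media_bottle: Clear glass bottle with blue cap, 56 mm in diameter, 114 mm tall, near the jar; origin under its centre. To be left alone.
- lab_timer: White timer, 62 x 65 x 18 mm, origin under its centre. To be left alone.
- beaker: Empty glass beaker, 76 x 71 x 109 mm, behind the tester, origin under its centre. To be left alone.
- tape: Roll of tape lying flat, 104 mm in diameter, 25 mm high, origin under its centre. To be left alone.
- tube_rack: Green rack of blue-capped tubes, 80 x 154 x 119 mm, at the back, under the reagent shelf, which overhangs the worktop beyond about x = 0.63 m; origin under its centre. To be left alone.

How it is judged:
By the outcome, as a careful person would: the job done as asked, in the order asked, and still so for the second after the job is handed in, with the robot touching nothing.
It also fails if it takes over 69 s, if anything falls off the work surface, if the arm or the gripper's body presses on something with over 40 N, if the wrist force passes 120 N, or if a joint passes its speed limit or range.

### The arm

A 6-joint arm with a two-finger parallel gripper is mounted at the origin on a cart in front of the work surface, level with it; the furniture and walls round the work are solid. World frame = base frame: x ahead of the robot, y to its left, z up, the work surface at z = 0. Lengths are in m, angles in rad, forces in N, time in s.
With the tool pointing down it reaches from about 0.275 to 0.75 m from the base axis. Payload 10.2 kg.
Tool frame: the origin (TCP) lies midway between the tips of the shut fingers; the grasp point (between the pads) lies 19 mm behind it; z points along the fingers, x is the direction in which the jaws open and shut, and the axes are right-handed (so a half turn about z gives the same grasp; the last joint's range is limited). The gripper opens to 88 mm and grips with 3 to 60 N. Pads are 18 mm wide; open, the fingers measure 123 mm over their backs; the gripper's body (75 mm by 187 mm) begins 45 mm behind the grasp point.
Start: joints at [0.948, 0.313, 1.498, -0, 1.331, -0.223], TCP at [0.204, 0.484, 0.217] pointing down, gripper open.
Joint ranges: [-2.94, 2.94], [-0.97, 2.17], [0.19, 2.56], [-1.23, 4.37], [0.02, 3.11], [-2.88, 2.88]. Speed limits (rad/s): [2.39, 2.39, 3.01, 3.14, 3.14, 3.14].

### API

Orientations are given as a unit quaternion [w, x, y, z].
In Python, from station import r gives the robot as it stands. The module is installed in compiled form; this text tells all that it offers.
- The arm moves only by the tool move_arm, never from a script. Its argument "moves" is a list of rows, each an object of numbers: "tx", "ty", "tz": the shift along the tool's x, y, z in cm; "yaw": the turn about the tool's z in degrees. In form: [{"tx": .., "ty": .., "tz": .., "yaw": ..}, ...]. A call has 1 to 10 rows; each row shifts and turns the commanded pose from where the row before left it, along the tool's axes as they then stand; what a row does not reach is not made up. A row lasts 1/10 s, in which the tool goes at most 50 mm and 8.59 degrees, less where a joint would pass 70% of its speed; a pose out of reach is approached as far as the arm can. A call with a gripper value outside its range is refused whole. "grip" is the opening in per cent of the stroke, from 0 (shut) to 100 (fully open), set as the call begins (left out, the last holds). The fingers move at their own pace and stop on an object; "grip_force" is the grip in N (left out, the last holds). Time passes only in rows, so rows that do not move let the fingers close. It gives the time, the measured TCP pose, the force and the opening at its end, in the units of the state.
- r.sense(): the state, without advancing time (a new reading comes with each control period).
- r.camera(name): name is "scene" or "top" or "wrist"; returns (picture, depth): 384x512x3 uint8, blue, green, red; 384x512 float32, m along the optical axis (not along the pixel's ray), 0 where there is no reading.
- r.camera_model(name): a dict with "mtx" (3x3 intrinsics, pixels), "k1" (the pictures are not rectified: a ray, as slopes to the right and down, at radius r is drawn at 1 + k1 r^2 times it, then the intrinsics apply), "origin" and "rotation" of the camera in the world; the wrist camera has in their place "mount" (4x4, takes a point from camera to tool coordinates, whose origin is the TCP and whose axes are the tool frame's). Camera axes: x right, y down, z forward; pixel columns grow to the right and rows downward; lengths in m; the calibration is good to about 2 mm. A picture is of the moment at which its call begins: read the wrist's pose just before it. camera_model takes no time and is no camera call.
- r.sign_off(): hands the job in, once; it reports no verdict.
Trained networks look in the newest picture that a camera, given by its name, has taken for a name from the list of things; names that differ only in an ending like _2 or _b are one class to them, and where a whole thing is asked for, a point or a joint stands for the part that bears it (a point fixed in the world has none). Each returns a list of dicts, best first, with "confidence" (0 to 1); they miss things now and then, are a little off and sometimes report something else, mostly with a low value. They report only what shows in the picture. A call takes as long as a camera call.
- r.outline_of(camera, name): "region" (384x512 bool, what is visible of it) and "box" ([left, top, right, bottom] in pixels, round what is visible of it).
- r.pinpoint(camera, name): "uv" ([column, row] in pixels: a listed point, or the origin of a listed thing).
The state is a dict: "clock": time; "q": joint angles; "dq": joint speeds; "joint_efforts": joint torques, N m; "tool_pos": TCP position; "tcp_rot": TCP orientation; "force": force on the tool from outside, world axes, zero at the start; "torque": the same for the moment, N m; "width": finger opening in m.
Only numpy, scipy, OpenCV 4.12 (cv2) and the standard library are available. Lean on these libraries where they do the work, as an engineer would, in place of code of your own. Each camera call takes 0.05 s, during which the arm holds its last target.

## Working session

There is one attempt and no reset: what is moved stays moved. The work goes in short steps, Python scripts to look and compute and a tool call to move; the robot and the scene stay as the last step left them, time stands still between calls to the robot, and variables do not carry over. Pictures are saved under pics/ and viewed, and the job is handed in when it is done.

Besides the shell and the picture viewer there is one more tool, called after "Emit:" as name(argument=value, ...), one argument or row to a line, values as JSON. move_arm: Moves the arm, as the interface text tells. Its arguments: {"type":"object","properties":{"moves":{"type":"array","items":{"type":"object","properties":{"tx":{"type":"number"},"ty":{"type":"number"},"tz":{"type":"number"},"yaw":{"type":"number"}}}},"grip":{"type":"number"},"grip_force":{"type":"number"}},"required":["moves"]}

```bash
mkdir -p pics; cat > h.py <<'E'
import numpy as np, cv2
from station import r
from scipy.spatial.transform import Rotation as R
def rot(q): return R.from_quat([q[1],q[2],q[3],q[0]]).as_matrix()
def cam(name,s=None):
    m=r.camera_model(name)
    if 'mount' in m:
        s=s or r.sense(); T=np.eye(4);T[:3,:3]=rot(s['tcp_rot']);T[:3,3]=s['tool_pos']
        M=T@np.array(m['mount']); return m,M[:3,3],M[:3,:3]
    return m,np.array(m['origin']),np.array(m['rotation'])
def ray(name,uv,s=None):
    m,o,Rw=cam(name,s); K=np.array(m['mtx']);k=m['k1']
    d=np.array([(uv[0]-K[0,2])/K[0,0],(uv[1]-K[1,2])/K[1,1]]); x=d.copy()
    for _ in range(20): x=d/(1+k*(x@x))
    return o,Rw@np.array([x[0],x[1],1.0])
def at_z(name,uv,z,s=None):
    o,d=ray(name,uv,s); return o+d*(z-o[2])/d[2]
def at_d(name,uv,dep,s=None):
    o,d=ray(name,uv,s); return o+d*dep
def proj(name,p,s=None):
    m,o,Rw=cam(name,s); K=np.array(m['mtx']); c=Rw.T@(np.array(p)-o); x=c[:2]/c[2]; x=x*(1+m['k1']*(x@x))
    return K[:2,:2]@x+K[:2,2]
E
python3 - <<'E'
from h import *
s=r.sense(); print(s)
for n in ('scene','top'):
    p,d=r.camera(n); cv2.imwrite(f'pics/{n}0.png',p); np.save(f'{n}_d.npy',d)
    m,o,Rw=cam(n); print(n,o,Rw[:,2])
    for t in ('tester','striker','handle','pin','pad','jar_mid','media_bottle','beaker','lab_timer','tape','tube_rack'):
        try:
            L=r.pinpoint(n,t); print(n,t,[(np.round(x['uv'],1),round(x['confidence'],2)) for x in L[:2]])
        except Exception as e: print(t,e)
print(r.sense()['clock'])
E
```

```text
{'clock': 0.0, 'q': array([ 9.47585583e-01,  3.13467133e-01,  1.49845529e+00, -7.24757634e-06,
        1.33100261e+00, -2.23426587e-01]), 'dq': array([-9.68347623e-04,  4.79968031e-04,  1.52667938e-03,  2.64040840e-04,
        5.21824611e-05, -1.19580558e-03]), 'joint_efforts': array([ 2.00781724e-03, -4.02203357e+01, -2.52289778e+01,  6.96532452e-02,
        3.50390060e-02, -1.00005082e-04]), 'tool_pos': array([0.20419666, 0.48335446, 0.21634547]), 'tcp_rot': array([ 2.39269068e-04,  8.33431857e-01,  5.52621838e-01, -6.21749423e-04]), 'force': array([-0.29654656, -0.95490081,  0.07420731]), 'torque': array([ 0.00514218,  0.0138998 , -0.0126579 ]), 'width': 0.08827299196292306}Traceback (most recent call last):
  File "<stdin>", line 5, in <module>
IndexError: too many indices for array: array is 1-dimensional, but 2 were indexed
```

```bash
sed -i "s/return m,np.array(m\['origin'\]),np.array(m\['rotation'\])/q=np.array(m['rotation']); return m,np.array(m['origin']),(rot(q) if q.size==4 else q)/" h.py
python3 - <<'E'
from h import *
print(r.camera_model('wrist'), r.camera_model('top'))
for n in ('scene','top'):
    p,d=r.camera(n); cv2.imwrite(f'pics/{n}1.png',p); np.save(f'{n}_d.npy',d)
    m,o,Rw=cam(n); print(n,o,Rw[:,2])
    for t in ('tester','striker','handle','pad','jar_mid','media_bottle','beaker'):
        try:
            L=r.pinpoint(n,t); print(n,t,[(np.round(x['uv'],1),round(x['confidence'],2)) for x in L[:2]])
        except Exception as e: print(t,e)
print(r.sense()['clock'])
E
```

```text
{'mtx': array([[271.41700296,   0.        , 250.92915768],
       [  0.        , 271.41700296, 191.55560429],
       [  0.        ,   0.        ,   1.        ]]), 'k1': -0.04995410508534141, 'mount': array([[ 9.99999390e-01, -1.04511898e-03,  3.57566444e-04,
        -1.80160906e-04],
       [ 9.13456451e-04,  9.64442666e-01,  2.64290579e-01,
        -6.74134437e-02],
       [-6.21067435e-04, -2.64290091e-01,  9.64443032e-01,
        -1.66845333e-01],
       [ 0.00000000e+00,  0.00000000e+00,  0.00000000e+00,
         1.00000000e+00]])} {'mtx': array([[444.86139041,   0.        , 253.07448186],
       [  0.        , 444.86139041, 199.36640243],
       [  0.        ,   0.        ,   1.        ]]), 'k1': -0.023997439699030464, 'origin': array([-0.07820115, -0.08176091,  1.38230212]), 'rotation': array([-0.17402212,  0.72214366, -0.64973321,  0.16146699])}
scene [-0.96550754 -0.74398361  0.94776631] [ 0.81393275  0.37188026 -0.44633905]
scene tester [(array([285.9, 216.4]), 0.75)]
striker it knows: beaker, handle, jar_mid, lab_timer, media_bottle, pad, pin, tape, tester, tube_rack
scene handle [(array([261.4, 208.1]), 0.47)]
scene pad [(array([261.5, 219.1]), 0.58)]
scene jar_mid [(array([146.9, 186.6]), 0.73)]
scene media_bottle [(array([182.8, 201.8]), 0.84)]
scene beaker [(array([258.5, 193.7]), 0.92)]
top [-0.07820115 -0.08176091  1.38230212] [ 0.45934064  0.04151701 -0.88728942]
top tester [(array([290.9, 211.1]), 0.73)]
striker it knows: beaker, handle, jar_mid, lab_timer, media_bottle, pad, pin, tape, tester, tube_rack
top handle [(array([271.5, 231.8]), 0.67)]
top pad [(array([273.1, 242.1]), 0.89)]
top jar_mid [(array([111.7, 224. ]), 0.82)]
top media_bottle [(array([160.9, 225.9]), 0.8)]
top beaker [(array([237.8, 169.6]), 0.89)]
0.75
```

View pics/scene1.png

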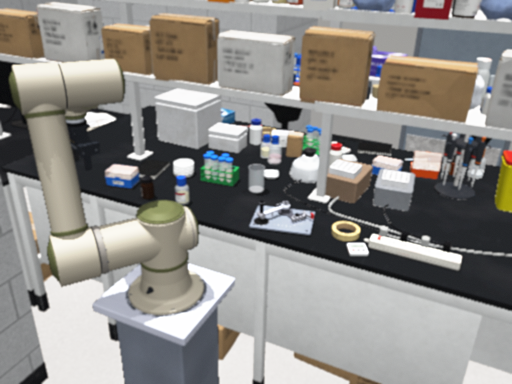

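View pics/top1.png

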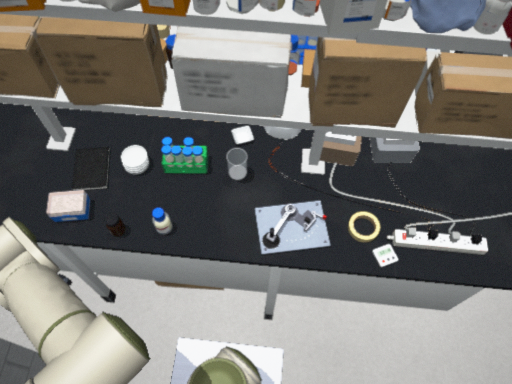

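```bash

python3 - <<'E'
from h import *
d=np.load('top_d.npy'); p=cv2.imread('pics/top1.png')
for n,uv,z in (('tester',(290.9,211.1),0),('handle',(271.5,231.8),.077),('pad',(273.1,242.1),.017),('jar',(111.7,224),.0445),('bottle',(160.9,225.9),0),('beaker',(237.8,169.6),0)):
    print(n,at_z('top',uv,z).round(4))
for n,uv,z in (('tester',(285.9,216.4),0),('handle',(261.4,208.1),.077),('pad',(261.5,219.1),.017),('jar',(146.9,186.6),.0445),('bottle',(182.8,201.8),0),('beaker',(258.5,193.7),0)):
    print(n,at_z('scene',uv,z).round(4))
c=p[190:265,235:345]; cv2.imwrite('pics/topc.png',cv2.resize(c,None,fx=7,fy=7,interpolation=cv2.INTER_CUBIC))
c=p[190:265,85:195]; cv2.imwrite('pics/topj.png',cv2.resize(c,None,fx=7,fy=7,interpolation=cv2.INTER_CUBIC))
# point cloud of top region plate edges
for z in (0.014,):
  for uv in ((255,206),(319,200),(330,245),(262,253)):
    print(uv,at_z('top',uv,z).round(4), at_d('top',uv,d[uv[1],uv[0]]).round(3))
E
```

```text
tester [ 0.6059 -0.1519  0.    ]
handle [ 0.4879 -0.0911  0.077 ]
pad [ 0.4778 -0.1     0.017 ]
jar [0.4735 0.4344 0.0445]
bottle [0.5029 0.2835 0.    ]
beaker [0.7525 0.0506 0.    ]
tester [ 0.5886 -0.1523  0.    ]
handle [ 0.4777 -0.0952  0.077 ]
pad [ 0.4983 -0.0877  0.017 ]
jar [0.4792 0.4309 0.0445]
bottle [0.504  0.2732 0.    ]
beaker [0.7159 0.0274 0.    ]
(255, 206) [ 0.6053 -0.027   0.014 ] [ 0.611 -0.027  0.002]
(319, 200) [ 0.6522 -0.2454  0.014 ] [ 0.66  -0.247 -0.001]
(330, 245) [ 0.4886 -0.2876  0.014 ] [ 0.493 -0.289  0.004]
(262, 253) [ 0.4371 -0.0671  0.014 ] [ 0.435 -0.067  0.02 ]
```

View pics/topc.png

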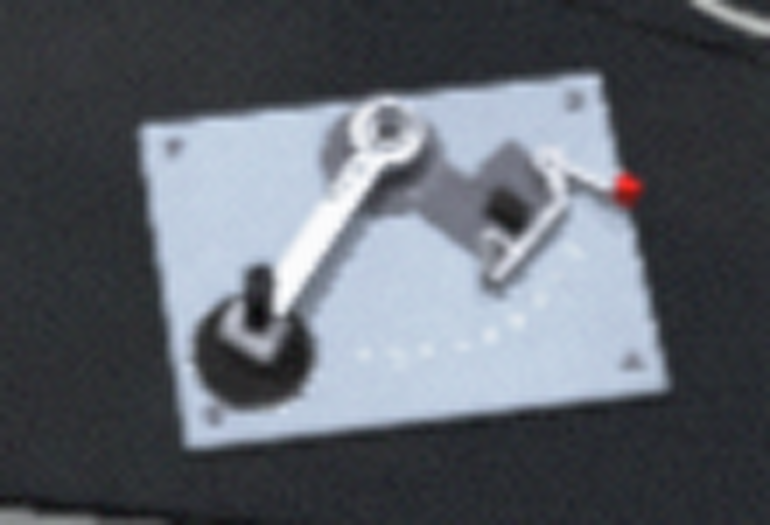

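View pics/topj.png

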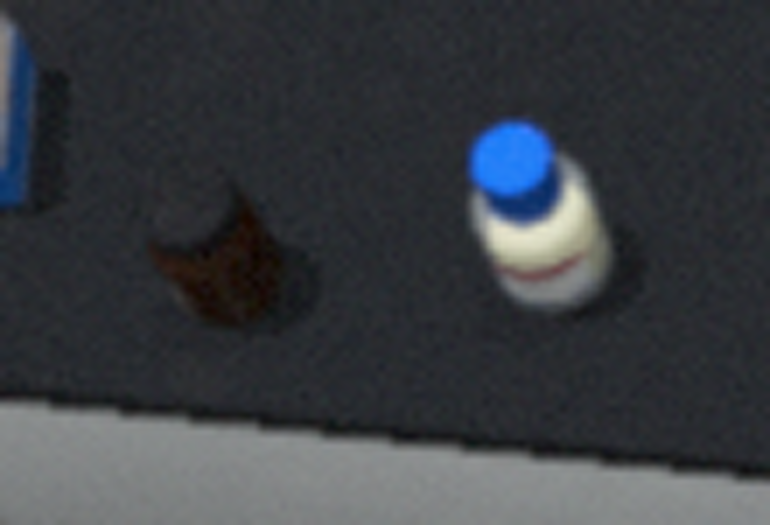

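```bash

python3 - <<'E'
from h import *
C=np.array([(140,127),(600,72),(668,388),(185,450)])/7-.43+[235,190]
L=np.array([(.035,.115),(.035,-.115),(-.135,-.115),(-.135,.115)])
W=np.array([at_z('top',u,.014)[:2] for u in C])
a=L-L.mean(0);b=W-W.mean(0);th=np.arctan2((a[:,0]*b[:,1]-a[:,1]*b[:,0]).sum(),(a*b).sum())
Rm=np.array([[np.cos(th),-np.sin(th)],[np.sin(th),np.cos(th)]]);t=W.mean(0)-Rm@L.mean(0)
print('yaw',th,'org',t,'res',(W-(L@Rm.T+t)).round(4).tolist())
def P(s,rad=.12):
    a=np.pi-.7+s; return Rm@(rad*np.array([np.cos(a),np.sin(a)]))+t
print('pad/handle0',P(0),'handle@1.1',P(1.1),'1.5',P(1.5))
h=at_z('top',np.array([255,355])/7-.43+[235,190],.017);print('pad blob',h)
h=at_z('top',np.array([260,275])/7-.43+[235,190],.102);print('handle top',h)
h=at_z('top',np.array([388,130])/7-.43+[235,190],.06);print('hinge',h)
tab=at_z('top',np.array([628,188])/7-.43+[235,190],.046)
l=Rm.T@(tab[:2]-t);print('tab',tab,np.hypot(*l),(np.arctan2(l[1],l[0])-(np.pi-.7))%(2*np.pi))
for q in ((495,285),(505,205),(555,150)):
  w=at_z('top',np.array(q)/7-.43+[235,190],.03); l=Rm.T@(w[:2]-t);print(q,w,np.hypot(*l),(np.arctan2(l[1],l[0])-(np.pi-.7))%(2*np.pi))
# jar cap
d=np.load('top_d.npy')
for q in ((192,215),(512,160)):
  u=np.array(q)/7-.43+[85,190];print(u,at_z('top',u,.089),at_z('top',u,.114),at_d('top',u,d[int(u[1]),int(u[0])]))
E
```

```text
yaw 0.23520524411432195 org [ 0.5921868 -0.1452925] res [[-0.0008, -0.0009], [0.0002, -0.0009], [0.0009, 0.001], [-0.0003, 0.0008]]
pad/handle0 [ 0.48491717 -0.09150378] handle@1.1 [ 0.49559281 -0.21649363] 1.5 [ 0.53094487 -0.24848855]
pad blob [ 0.4834574 -0.0925111  0.017    ]
handle top [ 0.4871707  -0.09078394  0.102     ]
hinge [ 0.58683479 -0.14512625  0.06      ]
tab [ 0.57537913 -0.26131047  0.046     ] 0.11722912778077808 1.8917207370281028
(495, 285) [ 0.52565654 -0.20230547  0.03      ] 0.08761709017789687 1.1733087310323604
(505, 205) [ 0.5678841  -0.20499428  0.03      ] 0.06445869773436252 1.6490061623175531
(555, 150) [ 0.59979122 -0.22765985  0.03      ] 0.08271763971984285 2.12765332286126
[111.99857143 220.28428571] [0.46796628 0.41954732 0.089     ] [0.45740866 0.40985685 0.114     ] [0.46787831 0.41946658 0.08920829]
[157.71285714 212.42714286] [0.51113156 0.27965439 0.089     ] [0.49973955 0.2726681  0.114     ] [0.50010088 0.2728897  0.11320704]
```

```bash
cat >> h.py <<'E'
def phi_of(s): 
    X=rot(s['tcp_rot'])[:,0]; return np.arctan2(X[1],X[0])
def plan(p0,f0,p1,f1,n):
    """rows from p0,f0 to p1,f1 in n rows (tool down), in cm / deg, tracking rounded"""
    p=np.array(p0,float);f=f0;rows=[]
    for i in range(1,n+1):
        g=np.array(p0)+(np.array(p1)-p0)*i/n; fg=f0+(f1-f0)*i/n
        d=g-p; x=np.array([np.cos(f),np.sin(f),0]);y=np.array([np.sin(f),-np.cos(f),0])
        a=[round(100*v,1) for v in (d@x,d@y,-d[2])]; yw=round(-np.degrees(fg-f))
        p=p+(a[0]*x+a[1]*y)/100;p[2]-=a[2]/100; f-=np.radians(yw)
        rows.append(dict(tx=a[0],ty=a[1],tz=a[2],yaw=yw))
    import json
    for i in range(0,n,10): print(json.dumps(rows[i:i+10]))
    print('end',p.round(4),round(f,3))
E
python3 - <<'E'
from h import *
s=r.sense(); f=phi_of(s);print(f,s['tool_pos'])
plan(s['tool_pos'],f,[.485,-.091,.2],-2.036,24)
E
```

```text
1.1709589179082265 [0.20436326 0.48358733 0.21692164]
[{"tx": -1.8, "ty": 2.0, "tz": 0.1, "yaw": 8}, {"tx": -1.4, "ty": 2.2, "tz": 0.0, "yaw": 7}, {"tx": -1.2, "ty": 2.4, "tz": 0.1, "yaw": 8}, {"tx": -0.8, "ty": 2.6, "tz": 0.1, "yaw": 8}, {"tx": -0.5, "ty": 2.6, "tz": 0.1, "yaw": 7}, {"tx": -0.1, "ty": 2.6, "tz": 0.0, "yaw": 8}, {"tx": 0.2, "ty": 2.7, "tz": 0.1, "yaw": 8}, {"tx": 0.6, "ty": 2.6, "tz": 0.1, "yaw": 7}, {"tx": 0.9, "ty": 2.5, "tz": 0.0, "yaw": 8}, {"tx": 1.3, "ty": 2.3, "tz": 0.1, "yaw": 8}]
[{"tx": 1.5, "ty": 2.2, "tz": 0.1, "yaw": 7}, {"tx": 1.9, "ty": 1.9, "tz": 0.0, "yaw": 8}, {"tx": 2.0, "ty": 1.7, "tz": 0.1, "yaw": 8}, {"tx": 2.3, "ty": 1.4, "tz": 0.1, "yaw": 7}, {"tx": 2.5, "ty": 1.1, "tz": 0.1, "yaw": 8}, {"tx": 2.5, "ty": 0.7, "tz": 0.0, "yaw": 7}, {"tx": 2.6, "ty": 0.4, "tz": 0.1, "yaw": 8}, {"tx": 2.7, "ty": 0.1, "tz": 0.1, "yaw": 8}, {"tx": 2.7, "ty": -0.3, "tz": 0.0, "yaw": 7}, {"tx": 2.5, "ty": -0.7, "tz": 0.1, "yaw": 8}]
[{"tx": 2.5, "ty": -1.0, "tz": 0.1, "yaw": 8}, {"tx": 2.3, "ty": -1.3, "tz": 0.1, "yaw": 7}, {"tx": 2.2, "ty": -1.6, "tz": 0.0, "yaw": 8}, {"tx": 1.8, "ty": -1.9, "tz": 0.1, "yaw": 8}]
end [ 0.4852 -0.0907  0.1999] -2.04
```

Emit:
move_arm(
  moves=[
    {"tx":-1.8,"ty":2.0,"tz":0.1,"yaw":8},
    {"tx":-1.4,"ty":2.2,"tz":0.0,"yaw":7},
    {"tx":-1.2,"ty":2.4,"tz":0.1,"yaw":8},
    {"tx":-0.8,"ty":2.6,"tz":0.1,"yaw":8},
    {"tx":-0.5,"ty":2.6,"tz":0.1,"yaw":7},
    {"tx":-0.1,"ty":2.6,"tz":0.0,"yaw":8},
    {"tx":0.2,"ty":2.7,"tz":0.1,"yaw":8},
    {"tx":0.6,"ty":2.6,"tz":0.1,"yaw":7},
    {"tx":0.9,"ty":2.5,"tz":0.0,"yaw":8},
    {"tx":1.3,"ty":2.3,"tz":0.1,"yaw":8},
  ],
)

```text
clock: 1.75
tool_pos: [0.3219, 0.2436, 0.2101]
tcp_rot: [-0.0, 0.996, -0.089, 0.0]
force: [1.2, -0.1, -0.0]
width: 0.0877
```

Emit:
move_arm(
  moves=[
    {"tx":1.5,"ty":2.2,"tz":0.1,"yaw":7},
    {"tx":1.9,"ty":1.9,"tz":0.0,"yaw":8},
    {"tx":2.0,"ty":1.7,"tz":0.1,"yaw":8},
    {"tx":2.3,"ty":1.4,"tz":0.1,"yaw":7},
    {"tx":2.5,"ty":1.1,"tz":0.1,"yaw":8},
    {"tx":2.5,"ty":0.7,"tz":0.0,"yaw":7},
    {"tx":2.6,"ty":0.4,"tz":0.1,"yaw":8},
    {"tx":2.7,"ty":0.1,"tz":0.1,"yaw":8},
    {"tx":2.7,"ty":-0.3,"tz":0.0,"yaw":7},
    {"tx":2.5,"ty":-0.7,"tz":0.1,"yaw":8},
  ],
)

```text
clock: 2.75
tool_pos: [0.4388, 0.004, 0.2031]
tcp_rot: [-0.0, 0.73, -0.683, 0.0]
force: [0.5, -0.3, -0.2]
width: 0.0881
```

Emit:
move_arm(
  moves=[
    {"tx":2.5,"ty":-1.0,"tz":0.1,"yaw":8},
    {"tx":2.3,"ty":-1.3,"tz":0.1,"yaw":7},
    {"tx":2.2,"ty":-1.6,"tz":0.0,"yaw":8},
    {"tx":1.8,"ty":-1.9,"tz":0.1,"yaw":8},
    {"tx":0},
    {"tx":0},
    {"tx":0},
  ],
  grip=50,
)

```text
validation failed for argument at $.mo...
```

```bash

python3 - <<'E'
from h import *
s=r.sense(); print(s['clock'],s['tool_pos'],phi_of(s),s['force'],s['q'],s['width'])
p,d=r.camera('wrist'); cv2.imwrite('pics/w1.png',cv2.resize(p,None,fx=1.5,fy=1.5)); np.save('w1.npy',d)
for t,z in (('handle',.077),('tester',0),('pad',.017),('pin',.035)):
    for x in r.pinpoint('wrist',t)[:2]: print(t,x,at_z('wrist',x['uv'],z,s).round(4))
E
```

```text
2.75 [0.43883529 0.00402896 0.20307338] -1.5049371674416914 [ 0.50107188 -0.26265822 -0.16220362] [-2.59050387e-01  1.33995233e-01  1.76079856e+00  3.04472519e-05
  1.24633910e+00  1.24587705e+00] 0.08809307168154074
handle {'uv': [347.3, 143.5], 'confidence': 0.92} [ 0.487  -0.0968  0.077 ]
tester {'uv': [377.5, 55.4], 'confidence': 0.64} [ 0.5954 -0.1471  0.    ]
pad {'uv': [330.2, 138.4], 'confidence': 0.65} [ 0.488  -0.0952  0.017 ]
pin {'uv': [358.0, 102.4], 'confidence': 0.87} [ 0.5333 -0.1175  0.035 ]
```

View pics/w1.png

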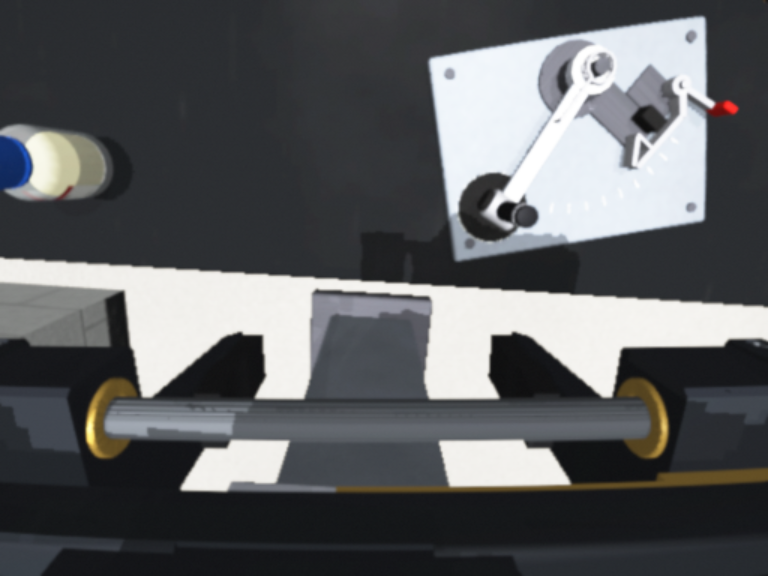

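```bash

python3 - <<'E'
from h import *
s=r.sense()
C=(np.array([(430,59),(705,17),(705,219),(456,261)])+.5)/1.5-.5
L=np.array([(.035,.115),(.035,-.115),(-.135,-.115),(-.135,.115)])
W=np.array([at_z('wrist',u,.014,s)[:2] for u in C])
a=L-L.mean(0);b=W-W.mean(0);th=np.arctan2((a[:,0]*b[:,1]-a[:,1]*b[:,0]).sum(),(a*b).sum())
Rm=np.array([[np.cos(th),-np.sin(th)],[np.sin(th),np.cos(th)]]);t=W.mean(0)-Rm@L.mean(0)
print('yaw',th,'org',t,'res',(W-(L@Rm.T+t)).round(4).tolist())
al=np.pi-.7
print('handle0',t+Rm@(.12*np.array([np.cos(al),np.sin(al)])))
def q(n,u,z):
    w=at_z('wrist',(np.array(u)+.5)/1.5-.5,z,s); l=Rm.T@(w[:2]-t); print(n,w.round(4),'rad',np.hypot(*l).round(4),'s',((np.arctan2(l[1],l[0])-al)%6.283).round(3))
q('handletop',(525,214),.102);q('tab',(725,108),.046);q('hinge',(600,65),.06);q('tri',(635,165),.03);q('buffer',(650,118),.035)
d=np.load('w1.npy')
for u in ((525,214),(600,68),(725,108),(650,118),(635,150)):
  v=(np.array(u)+.5)/1.5-.5; w=at_d('wrist',v,d[int(round(v[1])),int(round(v[0]))],s);print(u,w.round(4))
plan(s['tool_pos'],phi_of(s),[.487,-.093,.2],-2.036,5)
E
```

```text
yaw 0.24411203452493163 org [ 0.59541389 -0.14316682] res [[-0.0011, -0.0021], [-0.0026, 0.0013], [0.0017, 0.0018], [0.002, -0.001]]
handle0 [ 0.48766944 -0.09033565]
handletop [ 0.4897 -0.088   0.102 ] rad 0.1193 s 6.258
tab [ 0.5803 -0.2533  0.046 ] rad 0.1112 s 1.89
hinge [ 0.5953 -0.141   0.06  ] rad 0.0022 s 5.23
tri [ 0.5324 -0.1996  0.03  ] rad 0.0846 s 1.186
buffer [ 0.5686 -0.2011  0.035 ] rad 0.0638 s 1.593
(525, 214) [ 0.4895 -0.0887  0.1002]
(600, 68) [ 0.5934 -0.1414  0.0598]
(725, 108) [ 0.581  -0.256   0.0427]
(650, 118) [ 0.5685 -0.2007  0.0356]
(635, 150) [ 0.5437 -0.1953  0.0329]
[{"tx": 2.0, "ty": -0.8, "tz": 0.1, "yaw": 6}, {"tx": 2.0, "ty": -1.1, "tz": 0.0, "yaw": 6}, {"tx": 1.8, "ty": -1.2, "tz": 0.1, "yaw": 7}, {"tx": 1.7, "ty": -1.5, "tz": 0.0, "yaw": 6}, {"tx": 1.5, "ty": -1.6, "tz": 0.1, "yaw": 6}]
end [ 0.4871 -0.0934  0.1999] -2.038
```

Emit:
move_arm(
  moves=[
    {"tx":2.0,"ty":-0.8,"tz":0.1,"yaw":6},
    {"tx":2.0,"ty":-1.1,"tz":0.0,"yaw":6},
    {"tx":1.7,"ty":-1.2,"tz":0.1,"yaw":7},
    {"tx":1.5,"ty":-1.5,"tz":0.0,"yaw":6},
    {"tx":1.4,"ty":-1.6,"tz":0.1,"yaw":6},
    {"tx":0,"ty":0,"tz":0,"yaw":0},
    {"tx":0,"ty":0,"tz":0,"yaw":0},
  ],
)

```text
clock: 3.7
tool_pos: [0.4879, -0.0891, 0.1999]
tcp_rot: [-0.0, -0.525, 0.851, 0.0]
force: [0.1, -0.0, 0.8]
width: 0.0882
```

```bash

python3 - <<'E'
from h import *
s=r.sense(); print(s['clock'],s['tool_pos'],phi_of(s),s['force'])
p,d=r.camera('wrist'); cv2.imwrite('pics/w2.png',cv2.resize(p,None,fx=1.5,fy=1.5)); np.save('w2.npy',d)
for x in r.pinpoint('wrist','handle')[:1]: print(x,at_z('wrist',x['uv'],.077,s).round(4))
print(proj('wrist',[.4875,-.0905,.102],s)*1.5)
E
```

```text
3.7 [ 0.48791219 -0.08913195  0.19987184] -2.036804784111212 [ 0.06829079 -0.007765    0.81506   ]
{'uv': [256.6, 178.8], 'confidence': 0.62} [ 0.488 -0.096  0.077]
[378.62504896 280.57938399]
```

View pics/w2.png

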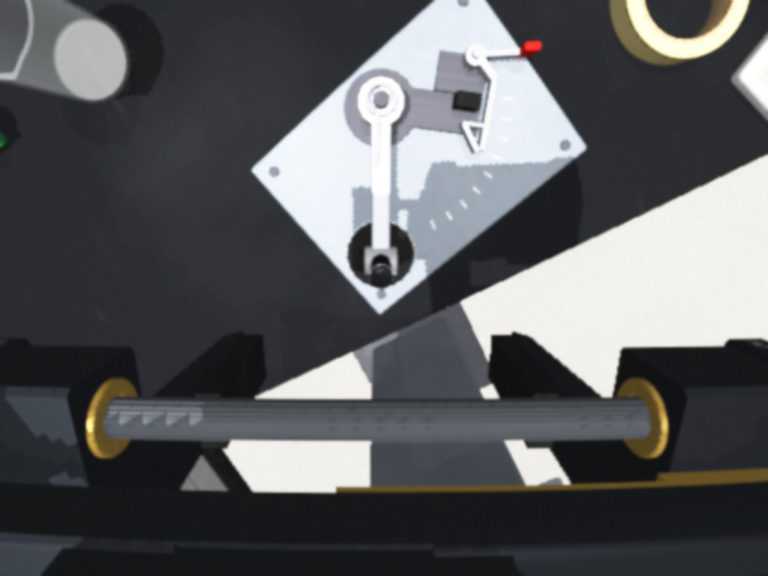

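```bash

python3 - <<'E'
from h import *
s=r.sense(); p=cv2.imread('pics/w2.png'); c=p[220:320,320:440]; cv2.imwrite('pics/w2c.png',cv2.resize(c,None,fx=6,fy=6))
d=np.load('w2.npy'); 
h,w=d.shape
import itertools
P=[]
for v,u in itertools.product(range(155,200),range(235,275)):
    if d[v,u]>0:
        q=at_d('wrist',(u,v),d[v,u],s); P.append([u,v,*q])
P=np.array(P); t=P[P[:,4]>.095]; print(len(t),t.mean(0),t.min(0),t.max(0))
P=[]
for v,u in itertools.product(range(45,95),range(225,285)):
    q=at_d('wrist',(u,v),d[v,u],s); P.append([u,v,*q])
P=np.array(P);t=P[(P[:,4]>.054)]; print(len(t),t.mean(0),t.min(0),t.max(0))
E
```

```text
194 [ 2.53252577e+02  1.84077320e+02  4.89569685e-01 -9.23227741e-02
  1.00721745e-01] [ 2.46000000e+02  1.76000000e+02  4.81482178e-01 -9.99793575e-02
  9.53505182e-02] [ 2.61000000e+02  1.92000000e+02  4.96837678e-01 -8.46567616e-02
  1.03093471e-01]Traceback (most recent call last):
  File "<stdin>", line 13, in <module>
  File "h.py", line 19, in at_d
    o,d=ray(name,uv,s); return o+d*dep
        ~~~^^^^^^^^^^^
  File "h.py", line 12, in ray
    m,o,Rw=cam(name,s); K=np.array(m['mtx']);k=m['k1']
           ~~~^^^^^^^^
  File "h.py", line 6, in cam
    m=r.camera_model(name)
ValueError: time passes only in moves, steps and waits
```

View pics/w2c.png

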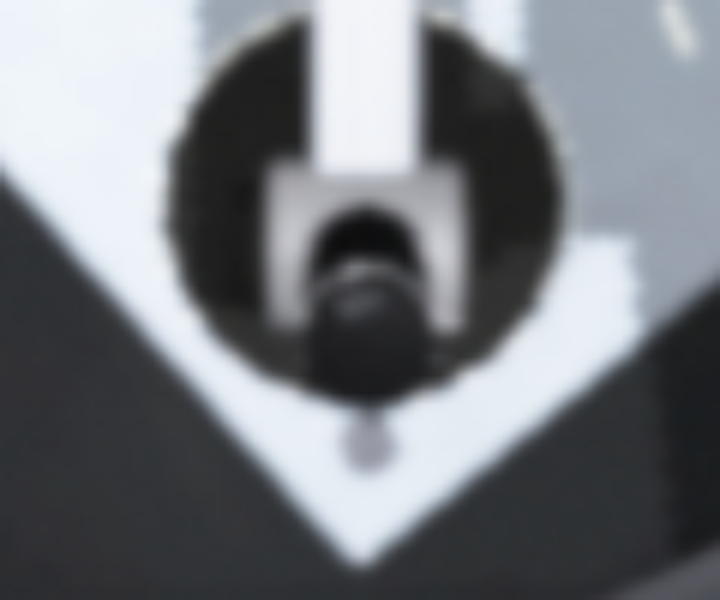

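Emit:
move_arm(
  moves=[
    {"tx":0.2,"ty":-0.2,"tz":2,"yaw":0},
    {"tx":0,"ty":0,"tz":3,"yaw":0},
    {"tx":0,"ty":0,"tz":3,"yaw":0},
    {"tx":0,"ty":0,"tz":3,"yaw":0},
    {"tx":0,"ty":0,"tz":2.5,"yaw":0},
    {"tx":0,"ty":0,"tz":0,"yaw":0},
  ],
)

```text
clock: 4.4
tool_pos: [0.4873, -0.0914, 0.0627]
tcp_rot: [-0.002, -0.524, 0.852, 0.002]
force: [0.4, -1.0, 0.7]
width: 0.0881
```

Emit:
move_arm(
  moves=[
    {"tx":0,"ty":0,"tz":0,"yaw":0},
    {"tx":0,"ty":0,"tz":0,"yaw":0},
    {"tx":0,"ty":0,"tz":0,"yaw":0},
    {"tx":0,"ty":0,"tz":0,"yaw":0},
    {"tx":0,"ty":0,"tz":0,"yaw":0},
  ],
  grip=0,
  grip_force=25,
)

```text
clock: 4.9
tool_pos: [0.4893, -0.0929, 0.0654]
tcp_rot: [0.0, -0.523, 0.852, -0.0]
force: [0.1, 0.2, 0.5]
width: 0.0501
```

Emit:
move_arm(
  moves=[
    {"tx":0,"ty":0,"tz":0,"yaw":0},
    {"tx":0,"ty":0,"tz":0,"yaw":0},
    {"tx":0,"ty":0,"tz":0,"yaw":0},
    {"tx":0,"ty":0,"tz":0,"yaw":0},
    {"tx":0,"ty":0,"tz":0,"yaw":0},
    {"tx":0,"ty":0,"tz":0,"yaw":0},
  ],
)

```text
clock: 5.5
tool_pos: [0.4891, -0.093, 0.0649]
tcp_rot: [-0.0, -0.523, 0.852, -0.0]
force: [-0.9, -1.9, -0.6]
width: 0.0148
```

```bash

python3 - <<'E'
from h import *
s=r.sense(); print(s['clock'],s['tool_pos'],phi_of(s),s['force'],s['width'])
E
```

```text
5.5 [ 0.48906237 -0.09302503  0.06489985] -2.040317288195304 [-0.93409822 -1.87944066 -0.59075168] 0.01476170260610164
```

Emit:
move_arm(
  moves=[
    {"tx":0.5,"ty":-0.01,"tz":0,"yaw":-2.5},
    {"tx":1.05,"ty":-0.05,"tz":0,"yaw":-5},
    {"tx":1.05,"ty":-0.05,"tz":0,"yaw":-5},
    {"tx":1.05,"ty":-0.05,"tz":0,"yaw":-5},
  ],
)

```text
clock: 5.9
tool_pos: [0.478, -0.1268, 0.0649]
tcp_rot: [0.001, -0.648, 0.762, 0.001]
force: [3.2, 5.4, 0.2]
width: 0.0151
```

```bash
cat > st.py <<'E'
from h import *
s=r.sense(); f=phi_of(s); F=s['force']; p=s['tool_pos']
H=np.array([.595,-.145]); v=p[:2]-H
x=np.array([np.cos(f),np.sin(f)]);y=np.array([np.sin(f),-np.cos(f)])
print('clk',round(s['clock'],2),'pos',p.round(4),'phi',round(f,3),'rad',np.hypot(*v).round(4),'s',((np.arctan2(v[1],v[0])-2.68)%6.283).round(3),'s_phi',((f+2.036)).round(3),'Ft',round(F[:2]@x,2),'Fy',round(F[:2]@y,2),'Fz',round(F[2],2),'w',round(s['width'],4))
E
python3 st.py
```

```text
clk 5.9 pos [ 0.478  -0.1268  0.0649] phi -1.732 rad 0.1184 s 0.307 s_phi 0.304 Ft -5.84 Fy -2.29 Fz 0.18 w 0.0151
```

Emit:
move_arm(
  moves=[
    {"tx":1.05,"ty":-0.07,"tz":0,"yaw":-5},
    {"tx":1.05,"ty":-0.07,"tz":0,"yaw":-5},
    {"tx":1.05,"ty":-0.06,"tz":0,"yaw":-5},
    {"tx":1.05,"ty":-0.05,"tz":0,"yaw":-5},
    {"tx":1.05,"ty":-0.05,"tz":0,"yaw":-5},
  ],
)

```text
clock: 6.4
tool_pos: [0.4809, -0.1786, 0.0648]
tcp_rot: [-0.001, 0.798, -0.603, -0.002]
force: [-1.6, 7.2, 2.9]
width: 0.0154
```

```bash
python3 st.py
```

```text
clk 6.4 pos [ 0.4809 -0.1786  0.0648] phi -1.295 rad 0.119 s 0.748 s_phi 0.741 Ft -7.37 Fy -0.44 Fz 2.94 w 0.0154
```

Emit:
move_arm(
  moves=[
    {"tx":1.05,"ty":-0.05,"tz":0,"yaw":-5},
    {"tx":1.05,"ty":-0.05,"tz":0,"yaw":-5},
    {"tx":1.05,"ty":-0.05,"tz":0,"yaw":-5},
  ],
)

```text
clock: 6.7
tool_pos: [0.4933, -0.2074, 0.0648]
tcp_rot: [-0.001, 0.869, -0.494, -0.002]
force: [-1.9, 7.3, 3.8]
width: 0.0149
```

```bash
python3 st.py
```

```text
clk 6.7 pos [ 0.4933 -0.2074  0.0648] phi -1.033 rad 0.1193 s 1.012 s_phi 1.003 Ft -7.28 Fy -2.11 Fz 3.76 w 0.0149
```

Emit:
move_arm(
  moves=[
    {"tx":0.42,"ty":-0.02,"tz":0,"yaw":-2},
    {"tx":0.42,"ty":-0.02,"tz":0,"yaw":-2},
    {"tx":0.42,"ty":-0.02,"tz":0,"yaw":-2},
  ],
)

```text
clock: 7.0
tool_pos: [0.5004, -0.2178, 0.0648]
tcp_rot: [-0.001, 0.894, -0.449, -0.002]
force: [-6.8, 5.7, 5.3]
width: 0.0152
```

```bash
python3 st.py
```

```text
clk 7.0 pos [ 0.5004 -0.2178  0.0648] phi -0.931 rad 0.1194 s 1.117 s_phi 1.105 Ft -8.65 Fy 2.07 Fz 5.27 w 0.0152
```

Emit:
move_arm(
  moves=[
    {"tx":0.42,"ty":-0.03,"tz":0,"yaw":-2},
    {"tx":0.42,"ty":-0.02,"tz":0,"yaw":-2},
  ],
)

```text
clock: 7.2
tool_pos: [0.5057, -0.2243, 0.0648]
tcp_rot: [-0.0, 0.909, -0.417, -0.002]
force: [-8.7, 2.8, 6.4]
width: 0.0151
```

```bash
python3 st.py
```

```text
clk 7.2 pos [ 0.5057 -0.2243  0.0648] phi -0.861 rad 0.1194 s 1.187 s_phi 1.175 Ft -7.82 Fy 4.72 Fz 6.42 w 0.0151
```

Emit:
move_arm(
  moves=[
    {"tx":0.3,"ty":0.05,"tz":-0.02,"yaw":-1.5},
    {"tx":0.3,"ty":0.03,"tz":-0.02,"yaw":-1.5},
  ],
)

```text
clock: 7.4
tool_pos: [0.5094, -0.2285, 0.0648]
tcp_rot: [-0.001, 0.919, -0.394, -0.002]
force: [-2.1, 9.1, 0.7]
width: 0.015
```

```bash
python3 st.py
```

```text
clk 7.4 pos [ 0.5094 -0.2285  0.0648] phi -0.809 rad 0.1196 s 1.235 s_phi 1.227 Ft -8.03 Fy -4.75 Fz 0.75 w 0.015
```

Emit:
move_arm(
  moves=[
    {"tx":0.3,"ty":0,"tz":0,"yaw":-1.5},
    {"tx":0.2,"ty":0,"tz":0,"yaw":-1},
  ],
)

```text
clock: 7.6
tool_pos: [0.5129, -0.232, 0.0648]
tcp_rot: [-0.001, 0.928, -0.373, -0.002]
force: [-2.6, 7.9, 3.1]
width: 0.0156
```

```bash
python3 st.py
```

```text
clk 7.6 pos [ 0.5129 -0.232   0.0648] phi -0.765 rad 0.1196 s 1.276 s_phi 1.271 Ft -7.39 Fy -3.88 Fz 3.09 w 0.0156
```

Spring force only so far; continuing slowly.

Emit:
move_arm(
  moves=[
    {"tx":0.25,"ty":-0.03,"tz":0,"yaw":-1.2},
    {"tx":0.25,"ty":-0.03,"tz":0,"yaw":-1.2},
  ],
)

```text
clock: 7.8
tool_pos: [0.5165, -0.2352, 0.0648]
tcp_rot: [-0.001, 0.935, -0.354, -0.002]
force: [-6.8, 5.3, 3.6]
width: 0.0151
```

```bash
python3 st.py
```

```text
clk 7.8 pos [ 0.5165 -0.2352  0.0648] phi -0.723 rad 0.1196 s 1.316 s_phi 1.313 Ft -8.58 Fy 0.53 Fz 3.55 w 0.0151
```

Emit:
move_arm(
  moves=[
    {"tx":0.2,"ty":-0.01,"tz":0,"yaw":-1},
    {"tx":0.2,"ty":-0.01,"tz":0,"yaw":-1},
  ],
)

```text
clock: 8.0
tool_pos: [0.5197, -0.2379, 0.0649]
tcp_rot: [-0.001, 0.941, -0.338, -0.002]
force: [-6.3, 4.5, 2.7]
width: 0.0153
```

```bash
python3 st.py
```

```text
clk 8.0 pos [ 0.5197 -0.2379  0.0649] phi -0.689 rad 0.1196 s 1.351 s_phi 1.347 Ft -7.69 Fy 0.55 Fz 2.75 w 0.0153
```

Emit:
move_arm(
  moves=[
    {"tx":0.2,"ty":-0.01,"tz":0,"yaw":-1},
    {"tx":0.2,"ty":-0.01,"tz":0,"yaw":-1},
  ],
)

```text
clock: 8.2
tool_pos: [0.5228, -0.2404, 0.0649]
tcp_rot: [-0.001, 0.947, -0.321, -0.002]
force: [-6.5, 4.9, 3.2]
width: 0.0151
```

```bash
python3 st.py
```

```text
clk 8.2 pos [ 0.5228 -0.2404  0.0649] phi -0.654 rad 0.1196 s 1.385 s_phi 1.382 Ft -8.18 Fy 0.05 Fz 3.23 w 0.0151
```

Emit:
move_arm(
  moves=[
    {"tx":0.2,"ty":-0.01,"tz":0,"yaw":-1},
  ],
)

```text
clock: 8.3
tool_pos: [0.5245, -0.2416, 0.0649]
tcp_rot: [-0.001, 0.95, -0.313, -0.002]
force: [-7.0, 2.7, 2.9]
width: 0.0151
```

```bash
python3 st.py
```

```text
clk 8.3 pos [ 0.5245 -0.2416  0.0649] phi -0.636 rad 0.1196 s 1.402 s_phi 1.4 Ft -7.26 Fy 1.97 Fz 2.87 w 0.0151
```

Emit:
move_arm(
  moves=[
    {"tx":0.2,"ty":-0.01,"tz":0,"yaw":-1},
  ],
)

```text
clock: 8.4
tool_pos: [0.5261, -0.2428, 0.0649]
tcp_rot: [-0.001, 0.953, -0.305, -0.002]
force: [-6.7, 3.2, 2.6]
width: 0.0152
```

```bash
python3 st.py
```

```text
clk 8.4 pos [ 0.5261 -0.2428  0.0649] phi -0.619 rad 0.1196 s 1.419 s_phi 1.417 Ft -7.31 Fy 1.26 Fz 2.6 w 0.0152
```

Emit:
move_arm(
  moves=[
    {"tx":0.2,"ty":0,"tz":0,"yaw":-1},
  ],
)

```text
clock: 8.5
tool_pos: [0.5277, -0.244, 0.0649]
tcp_rot: [-0.001, 0.955, -0.296, -0.002]
force: [-6.2, 3.9, 2.7]
width: 0.0154
```

```bash
python3 st.py
```

```text
clk 8.5 pos [ 0.5277 -0.244   0.0649] phi -0.601 rad 0.1197 s 1.436 s_phi 1.435 Ft -7.28 Fy 0.33 Fz 2.67 w 0.0154
```

Emit:
move_arm(
  moves=[
    {"tx":0.2,"ty":0,"tz":0,"yaw":-1},
  ],
)

```text
clock: 8.6
tool_pos: [0.5294, -0.2451, 0.0648]
tcp_rot: [-0.001, 0.958, -0.288, -0.002]
force: [-7.9, 2.8, 2.8]
width: 0.0152
```

```bash
python3 st.py
```

```text
clk 8.6 pos [ 0.5294 -0.2451  0.0648] phi -0.584 rad 0.1197 s 1.452 s_phi 1.452 Ft -8.09 Fy 2.01 Fz 2.79 w 0.0152
```

Emit:
move_arm(
  moves=[
    {"tx":0.2,"ty":0,"tz":0,"yaw":-1},
  ],
)

```text
clock: 8.7
tool_pos: [0.5311, -0.2462, 0.0649]
tcp_rot: [-0.001, 0.96, -0.28, -0.002]
force: [-6.2, 4.1, 3.0]
width: 0.0152
```

```bash
python3 st.py
```

```text
clk 8.7 pos [ 0.5311 -0.2462  0.0649] phi -0.567 rad 0.1197 s 1.469 s_phi 1.469 Ft -7.49 Fy -0.14 Fz 3.02 w 0.0152
```

```bash

python3 - <<'E'
from h import *
p,d=r.camera('wrist'); cv2.imwrite('pics/w3.png',cv2.resize(p,None,fx=1.5,fy=1.5))
E
```

```text
(no output)
```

View pics/w3.png

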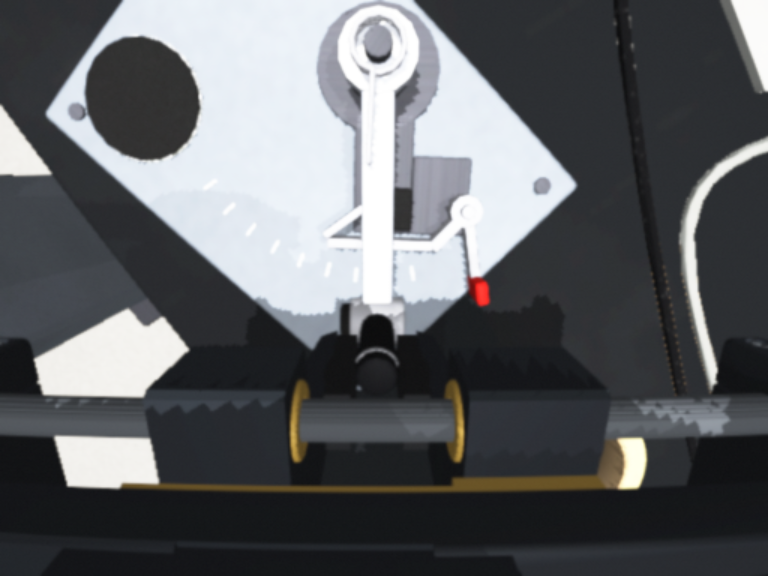

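The picture shows the arm bar beside the black buffer (~400,208), with the hook's tooth to the left of the bar, so contact is near. Continuing in small steps.

Emit:
move_arm(
  moves=[
    {"tx":0.2,"ty":0,"tz":0,"yaw":-1},
  ],
)

```text
clock: 8.85
tool_pos: [0.5327, -0.2472, 0.0649]
tcp_rot: [-0.001, 0.962, -0.271, -0.002]
force: [-6.9, 4.0, 3.1]
width: 0.0151
```

```bash
python3 st.py
```

```text
clk 8.85 pos [ 0.5327 -0.2472  0.0649] phi -0.549 rad 0.1197 s 1.485 s_phi 1.487 Ft -7.98 Fy 0.16 Fz 3.1 w 0.0151
```

Emit:
move_arm(
  moves=[
    {"tx":0.2,"ty":0,"tz":0,"yaw":-1},
  ],
)

```text
clock: 8.95
tool_pos: [0.5343, -0.2483, 0.0648]
tcp_rot: [-0.001, 0.965, -0.263, -0.002]
force: [-7.8, 6.1, 4.4]
width: 0.0152
```

```bash
python3 st.py
```

```text
clk 8.95 pos [ 0.5343 -0.2483  0.0648] phi -0.532 rad 0.1198 s 1.501 s_phi 1.504 Ft -9.83 Fy -1.28 Fz 4.36 w 0.0152
```

Emit:
move_arm(
  moves=[
    {"tx":0.15,"ty":0,"tz":0,"yaw":-1},
  ],
)

```text
clock: 9.05
tool_pos: [0.5353, -0.2488, 0.0648]
tcp_rot: [-0.001, 0.967, -0.254, -0.003]
force: [-10.2, 4.8, 5.9]
width: 0.0147
```

```bash
python3 st.py
```

```text
clk 9.05 pos [ 0.5353 -0.2488  0.0648] phi -0.514 rad 0.1197 s 1.51 s_phi 1.522 Ft -11.23 Fy 0.82 Fz 5.93 w 0.0147
```

Emit:
move_arm(
  moves=[
    {"tx":0.15,"ty":0,"tz":0,"yaw":-0.5},
  ],
)

```text
clock: 9.15
tool_pos: [0.5362, -0.2493, 0.0648]
tcp_rot: [-0.001, 0.968, -0.25, -0.003]
force: [-13.4, 7.2, 7.3]
width: 0.0148
```

```bash
python3 st.py
```

```text
clk 9.15 pos [ 0.5362 -0.2493  0.0648] phi -0.505 rad 0.1198 s 1.519 s_phi 1.531 Ft -15.22 Fy 0.2 Fz 7.27 w 0.0148
```

Emit:
move_arm(
  moves=[
    {"tx":0,"ty":0,"tz":0,"yaw":0},
    {"tx":-0.1,"ty":0,"tz":0,"yaw":0.5},
    {"tx":-0.1,"ty":0,"tz":0,"yaw":0.5},
    {"tx":-0.1,"ty":0,"tz":0,"yaw":0.5},
  ],
)

```text
clock: 9.55
tool_pos: [0.5341, -0.2481, 0.0649]
tcp_rot: [-0.001, 0.965, -0.263, -0.003]
force: [-8.0, 5.0, 3.6]
width: 0.0155
```

```bash
python3 st.py
```

```text
clk 9.55 pos [ 0.5341 -0.2481  0.0649] phi -0.533 rad 0.1197 s 1.498 s_phi 1.503 Ft -9.46 Fy -0.19 Fz 3.64 w 0.0155
```

Emit:
move_arm(
  moves=[
    {"tx":-0.1,"ty":0,"tz":0,"yaw":0.5},
    {"tx":-0.1,"ty":0,"tz":0,"yaw":0.5},
    {"tx":0,"ty":0,"tz":0,"yaw":0},
  ],
)

```text
clock: 9.85
tool_pos: [0.5326, -0.2472, 0.0649]
tcp_rot: [-0.001, 0.962, -0.272, -0.002]
force: [-6.8, 3.0, 3.3]
width: 0.0148
```

```bash
python3 st.py
```

```text
clk 9.85 pos [ 0.5326 -0.2472  0.0649] phi -0.55 rad 0.1197 s 1.484 s_phi 1.486 Ft -7.38 Fy 1.01 Fz 3.3 w 0.0148
```

Emit:
move_arm(
  moves=[
    {"tx":-0.1,"ty":0,"tz":0,"yaw":0.5},
    {"tx":-0.1,"ty":0,"tz":0,"yaw":0.5},
    {"tx":0,"ty":0,"tz":0,"yaw":0},
  ],
)

```text
clock: 10.15
tool_pos: [0.531, -0.2461, 0.0649]
tcp_rot: [-0.001, 0.96, -0.28, -0.002]
force: [-6.7, 3.9, 2.8]
width: 0.015
```

```bash
python3 st.py
```

```text
clk 10.15 pos [ 0.531  -0.2461  0.0649] phi -0.567 rad 0.1197 s 1.468 s_phi 1.469 Ft -7.74 Fy 0.26 Fz 2.75 w 0.015
```

Emit:
move_arm(
  moves=[
    {"tx":-0.1,"ty":0,"tz":0,"yaw":0.5},
    {"tx":-0.05,"ty":0,"tz":0,"yaw":0.5},
    {"tx":0,"ty":0,"tz":0,"yaw":0},
  ],
)

```text
clock: 10.45
tool_pos: [0.5297, -0.2453, 0.0649]
tcp_rot: [-0.001, 0.958, -0.288, -0.002]
force: [-6.5, 4.3, 3.1]
width: 0.0153
```

```bash
python3 st.py
```

```text
clk 10.45 pos [ 0.5297 -0.2453  0.0649] phi -0.585 rad 0.1197 s 1.455 s_phi 1.451 Ft -7.75 Fy 0.01 Fz 3.14 w 0.0153
```

Emit:
move_arm(
  moves=[
    {"tx":-0.1,"ty":0,"tz":0,"yaw":0.4},
    {"tx":0,"ty":0,"tz":0,"yaw":0},
  ],
)

```text
clock: 10.65
tool_pos: [0.5289, -0.2448, 0.0649]
tcp_rot: [-0.001, 0.957, -0.292, -0.002]
force: [-6.6, 4.3, 3.3]
width: 0.0151
```

```bash
python3 st.py
```

```text
clk 10.65 pos [ 0.5289 -0.2448  0.0649] phi -0.592 rad 0.1197 s 1.447 s_phi 1.444 Ft -7.9 Fy 0.12 Fz 3.33 w 0.0151
```

Emit:
move_arm(
  moves=[
    {"tx":-0.1,"ty":0,"tz":0,"yaw":0.4},
    {"tx":0,"ty":0,"tz":0,"yaw":0},
  ],
)

```text
clock: 10.85
tool_pos: [0.5282, -0.2443, 0.0649]
tcp_rot: [-0.001, 0.956, -0.295, -0.002]
force: [-6.1, 3.5, 2.1]
width: 0.0148
```

```bash
python3 st.py
```

```text
clk 10.85 pos [ 0.5282 -0.2443  0.0649] phi -0.599 rad 0.1197 s 1.44 s_phi 1.437 Ft -6.96 Fy 0.54 Fz 2.06 w 0.0148
```

Emit:
move_arm(
  moves=[
    {"tx":-0.1,"ty":0,"tz":0,"yaw":0.5},
    {"tx":0,"ty":0,"tz":0,"yaw":0},
  ],
)

```text
clock: 11.05
tool_pos: [0.5279, -0.2442, 0.0649]
tcp_rot: [-0.0, 0.954, -0.299, -0.001]
force: [-3.6, 2.7, -1.0]
width: 0.0152
```

```bash
python3 st.py
```

```text
clk 11.05 pos [ 0.5279 -0.2442  0.0649] phi -0.608 rad 0.1197 s 1.437 s_phi 1.428 Ft -4.51 Fy -0.17 Fz -1.01 w 0.0152
```

Emit:
move_arm(
  moves=[
    {"tx":-0.1,"ty":0,"tz":0,"yaw":0.5},
    {"tx":0,"ty":0,"tz":0,"yaw":0},
  ],
)

```text
clock: 11.25
tool_pos: [0.5277, -0.244, 0.065]
tcp_rot: [-0.0, 0.953, -0.303, -0.0]
force: [-0.0, 3.2, -4.5]
width: 0.0148
```

```bash
python3 st.py; python3 - <<'E'
from h import *
p,d=r.camera('wrist'); cv2.imwrite('pics/w4.png',cv2.resize(p[90:240,150:370],None,fx=3.5,fy=3.5))
E
```

```text
clk 11.25 pos [ 0.5277 -0.244   0.065 ] phi -0.617 rad 0.1197 s 1.435 s_phi 1.419 Ft -1.87 Fy -2.56 Fz -4.55 w 0.0148
```

View pics/w4.png

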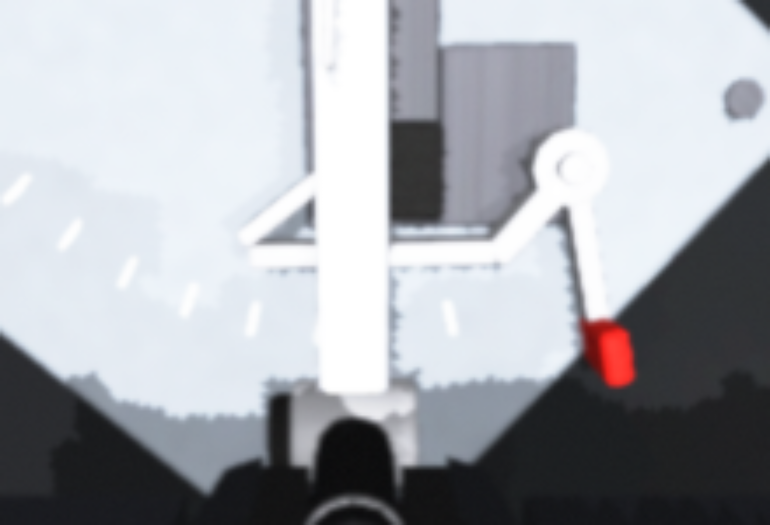

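The catch carries: the arm stopped at about 1.436 rad and the pull fell from 8 to about 2 N. One last half-millimetre, then release.

Emit:
move_arm(
  moves=[
    {"tx":-0.05,"ty":0,"tz":0,"yaw":0},
    {"tx":0,"ty":0,"tz":0,"yaw":0},
  ],
)

```text
clock: 11.5
tool_pos: [0.5275, -0.2439, 0.065]
tcp_rot: [-0.0, 0.953, -0.303, 0.0]
force: [3.2, 1.3, -7.7]
width: 0.0149
```

```bash
python3 st.py
```

```text
clk 11.5 pos [ 0.5275 -0.2439  0.065 ] phi -0.616 rad 0.1197 s 1.433 s_phi 1.42 Ft 1.83 Fy -2.88 Fz -7.73 w 0.0149
```

Emit:
move_arm(
  moves=[
    {"tx":0.02,"ty":0.05,"tz":0.03,"yaw":0},
    {"tx":0,"ty":0,"tz":0,"yaw":0},
  ],
)

```text
clock: 11.7
tool_pos: [0.5275, -0.2439, 0.065]
tcp_rot: [-0.001, 0.953, -0.303, 0.0]
force: [4.0, 4.5, -5.3]
width: 0.015
```

```bash
python3 st.py
```

```text
clk 11.7 pos [ 0.5275 -0.2439  0.065 ] phi -0.616 rad 0.1198 s 1.433 s_phi 1.42 Ft 0.69 Fy -6.01 Fz -5.32 w 0.015
```

Emit:
move_arm(
  moves=[
    {"tx":0,"ty":0,"tz":0,"yaw":0},
    {"tx":0,"ty":0,"tz":0,"yaw":0},
    {"tx":0,"ty":0,"tz":0,"yaw":0},
    {"tx":0,"ty":0,"tz":0,"yaw":0},
  ],
  grip=55,
)

```text
clock: 12.1
tool_pos: [0.5272, -0.2448, 0.0653]
tcp_rot: [0.0, 0.953, -0.303, 0.0]
force: [0.3, -0.5, 0.1]
width: 0.0449
```

```bash
python3 st.py; python3 - <<'E'
from h import *
p,d=r.camera('wrist'); cv2.imwrite('pics/w5.png',cv2.resize(p,None,fx=1.5,fy=1.5))
E
```

```text
clk 12.1 pos [ 0.5272 -0.2448  0.0653] phi -0.616 rad 0.1206 s 1.435 s_phi 1.42 Ft 0.52 Fy 0.2 Fz 0.06 w 0.0449
```

View pics/w5.png

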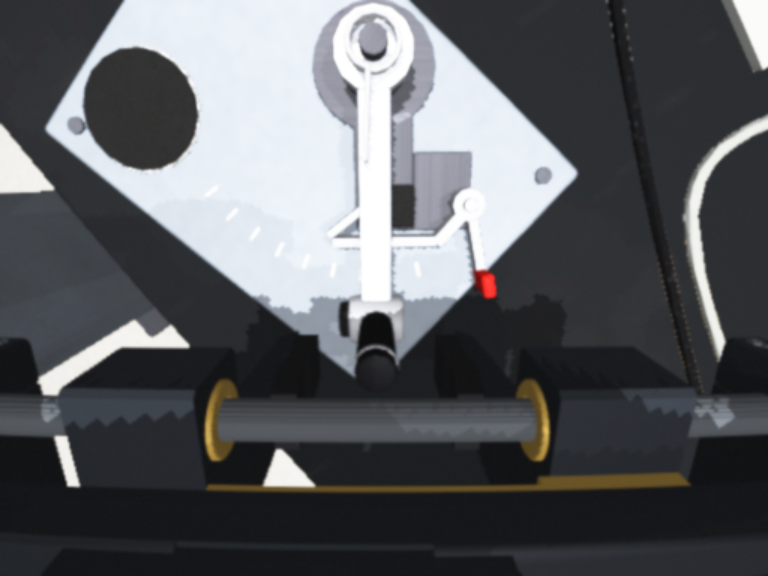

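Emit:
move_arm(
  moves=[
    {"tx":0,"ty":0,"tz":-1,"yaw":0},
    {"tx":0,"ty":0,"tz":-3,"yaw":0},
    {"tx":0,"ty":0,"tz":-4,"yaw":0},
    {"tx":0,"ty":0,"tz":-4,"yaw":0},
    {"tx":0,"ty":0,"tz":-3,"yaw":0},
    {"tx":0,"ty":0,"tz":0,"yaw":0},
  ],
)

```text
clock: 12.75
tool_pos: [0.5284, -0.2453, 0.2202]
tcp_rot: [0.001, 0.953, -0.303, 0.004]
force: [-0.0, 0.2, -0.4]
width: 0.0483
```

```bash
python3 - <<'E'
from h import *
s=r.sense(); f=phi_of(s); print(s['clock'],s['tool_pos'],f,s['q'][5])
p,d=r.camera('wrist'); cv2.imwrite('pics/w6.png',cv2.resize(p,None,fx=1.5,fy=1.5)); np.save('w6.npy',d)
m,o,Rw=cam('wrist',s)
import pickle; pickle.dump((dict(m),o,Rw),open('w6.pkl','wb'))
for x in r.pinpoint('wrist','pad')[:1]: print(x,at_z('wrist',x['uv'],.017,s).round(4))
plan(s['tool_pos'],f,[.468,.415,.215],.21,20)
E
```

```text
12.75 [ 0.52838734 -0.24534481  0.2202483 ] -0.616148182784983 -0.019538381464176968
{'uv': [156.2, 93.9], 'confidence': 0.85} [ 0.4867 -0.0952  0.017 ]
[{"tx": -2.2, "ty": -2.5, "tz": 0.0, "yaw": -2}, {"tx": -2.0, "ty": -2.6, "tz": 0.1, "yaw": -3}, {"tx": -1.9, "ty": -2.7, "tz": -0.0, "yaw": -2}, {"tx": -1.9, "ty": -2.8, "tz": 0.0, "yaw": -2}, {"tx": -1.7, "ty": -2.8, "tz": 0.0, "yaw": -3}, {"tx": -1.6, "ty": -2.9, "tz": 0.1, "yaw": -2}, {"tx": -1.5, "ty": -3.0, "tz": -0.0, "yaw": -3}, {"tx": -1.3, "ty": -3.0, "tz": 0.0, "yaw": -2}, {"tx": -1.2, "ty": -3.1, "tz": 0.0, "yaw": -2}, {"tx": -1.1, "ty": -3.1, "tz": 0.1, "yaw": -3}]
[{"tx": -1.0, "ty": -3.2, "tz": -0.0, "yaw": -2}, {"tx": -0.8, "ty": -3.2, "tz": 0.0, "yaw": -2}, {"tx": -0.7, "ty": -3.3, "tz": 0.0, "yaw": -3}, {"tx": -0.6, "ty": -3.2, "tz": 0.1, "yaw": -2}, {"tx": -0.4, "ty": -3.3, "tz": -0.0, "yaw": -3}, {"tx": -0.3, "ty": -3.3, "tz": 0.0, "yaw": -2}, {"tx": -0.1, "ty": -3.3, "tz": 0.0, "yaw": -2}, {"tx": -0.0, "ty": -3.3, "tz": 0.1, "yaw": -3}, {"tx": 0.1, "ty": -3.4, "tz": -0.0, "yaw": -2}, {"tx": 0.3, "ty": -3.3, "tz": 0.0, "yaw": -2}]
end [0.4683 0.4154 0.2152] 0.204
```

View pics/w6.png

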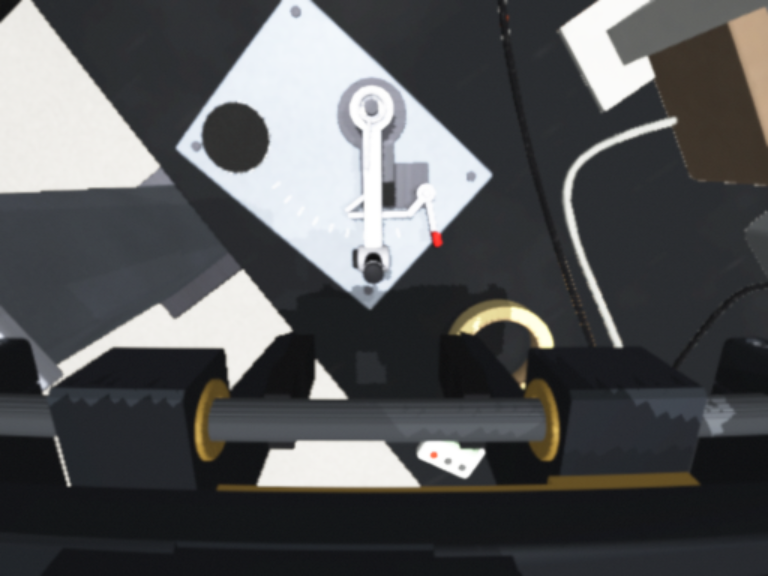

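Emit:
move_arm(
  moves=[
    {"tx":-2.2,"ty":-2.5,"tz":0.0,"yaw":-2},
    {"tx":-2.0,"ty":-2.6,"tz":0.1,"yaw":-3},
    {"tx":-1.9,"ty":-2.7,"tz":0,"yaw":-2},
    {"tx":-1.9,"ty":-2.8,"tz":0.0,"yaw":-2},
    {"tx":-1.7,"ty":-2.8,"tz":0.0,"yaw":-3},
    {"tx":-1.6,"ty":-2.9,"tz":0.1,"yaw":-2},
    {"tx":-1.5,"ty":-3.0,"tz":0,"yaw":-3},
    {"tx":-1.3,"ty":-3.0,"tz":0.0,"yaw":-2},
    {"tx":-1.2,"ty":-3.1,"tz":0.0,"yaw":-2},
    {"tx":-1.1,"ty":-3.1,"tz":0.1,"yaw":-3},
  ],
  grip=100,
)

```text
clock: 13.85
tool_pos: [0.4962, 0.0867, 0.2108]
tcp_rot: [0.0, 0.995, -0.098, -0.001]
force: [-0.9, -0.0, -0.5]
width: 0.088
```

Emit:
move_arm(
  moves=[
    {"tx":-1.0,"ty":-3.2,"tz":0,"yaw":-2},
    {"tx":-0.8,"ty":-3.2,"tz":0.0,"yaw":-2},
    {"tx":-0.7,"ty":-3.3,"tz":0.0,"yaw":-3},
    {"tx":-0.6,"ty":-3.2,"tz":0.1,"yaw":-2},
    {"tx":-0.4,"ty":-3.3,"tz":0,"yaw":-3},
    {"tx":-0.3,"ty":-3.3,"tz":0.0,"yaw":-2},
    {"tx":-0.1,"ty":-3.3,"tz":0.0,"yaw":-2},
    {"tx":0,"ty":-3.3,"tz":0.1,"yaw":-3},
    {"tx":0.1,"ty":-3.4,"tz":0,"yaw":-2},
    {"tx":0,"ty":0,"tz":0.0,"yaw":0},
  ],
)

```text
clock: 14.85
tool_pos: [0.468, 0.386, 0.2079]
tcp_rot: [0.0, 0.996, 0.087, -0.002]
force: [0.3, -0.4, -0.0]
width: 0.088
```

Emit:
move_arm(
  moves=[
    {"tx":0,"ty":0,"tz":0,"yaw":0},
    {"tx":0,"ty":0,"tz":0,"yaw":0},
  ],
)

```text
clock: 15.05
tool_pos: [0.4697, 0.3823, 0.2093]
tcp_rot: [0.0, 0.996, 0.084, -0.001]
force: [-0.1, -0.4, -0.1]
width: 0.0882
```

```bash
python3 - <<'E'
from h import *
s=r.sense(); f=phi_of(s); print(s['clock'],s['tool_pos'],f,s['force'])
p,d=r.camera('wrist'); cv2.imwrite('pics/w7.png',cv2.resize(p,None,fx=1.5,fy=1.5)); np.save('w7.npy',d)
m,o,Rw=cam('wrist',s); K=m['mtx']; k=m['k1']
def cloud(d,m,o,Rw):
    v,u=np.mgrid[0:384,0:512]; pts=np.stack([u,v],-1).reshape(-1,1,2).astype(float)
    n=cv2.undistortPoints(pts,np.array(m['mtx']),np.array([m['k1'],0,0,0.])).reshape(-1,2)
    c=np.c_[n,np.ones(len(n))]*d.reshape(-1,1); return (c@Rw.T+o).reshape(384,512,3)
W=cloud(d,m,o,Rw)
sel=(W[...,2]>.08)&(W[...,2]<.097)&(np.hypot(W[...,0]-.468,W[...,1]-.42)<.045)&(d>0)
q=W[sel]; print('jar cap',len(q),q.mean(0),q.min(0),q.max(0))
L=r.outline_of('wrist','jar_mid'); print([ (x['box'],x['confidence']) for x in L])
for x in r.pinpoint('wrist','jar_mid')[:1]: print(x,at_z('wrist',x['uv'],.0445,s).round(4))
# pad from w6
import pickle
m6,o6,R6=pickle.load(open('w6.pkl','rb')); d6=np.load('w6.npy'); p6=cv2.resize(cv2.imread('pics/w6.png'),(512,384),interpolation=cv2.INTER_AREA)
g=(p6.max(-1)<70).astype(np.uint8); n,lab,st,ce=cv2.connectedComponentsWithStats(g)
l=lab[91,157]; print(st[l],ce[l])
u=cv2.undistortPoints(ce[l].reshape(1,1,2),np.array(m6['mtx']),np.array([m6['k1'],0,0,0.])).ravel()
dd=R6@np.array([*u,1]); print('pad',o6+dd*(.017-o6[2])/dd[2])
E
```

```text
15.05 [0.46965066 0.3822969  0.20931048] 0.16802099778951052 [-0.1111699  -0.44975317 -0.08878765]
jar cap 1382 [0.47601894 0.42496133 0.08773492] [0.45419797 0.40258361 0.0803665 ] [0.49800924 0.44662857 0.09020408]
[([240.3, 118.5, 285.2, 164.2], 0.92)]
{'uv': [262.8, 140.5], 'confidence': 0.87} [0.4771 0.4247 0.0445]
[ 136   70   42   44 1472] [156.51494565  91.328125  ]
pad [ 0.48912458 -0.09300415  0.017     ]
```

View pics/w7.png

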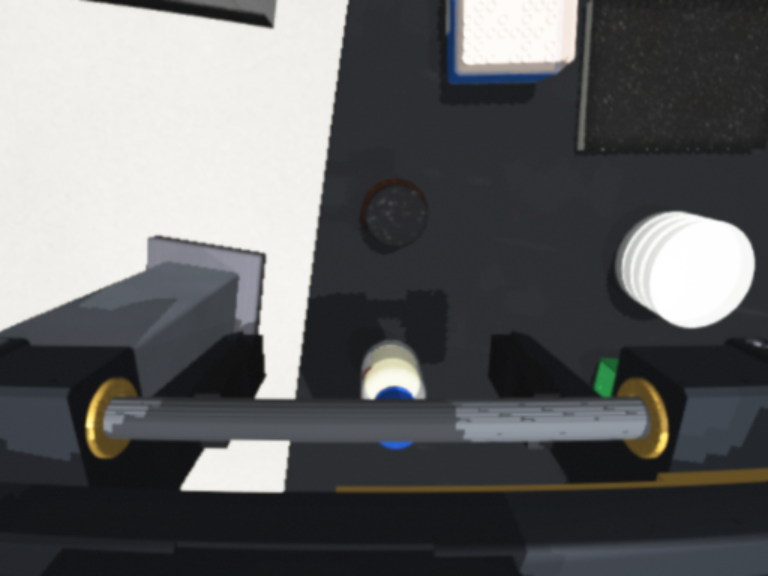

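Emit:
move_arm(
  moves=[
    {"tx":0.7,"ty":-2.0,"tz":0,"yaw":0},
    {"tx":0.6,"ty":-2.1,"tz":0,"yaw":0},
    {"tx":0,"ty":0,"tz":2,"yaw":0},
    {"tx":0,"ty":0,"tz":2,"yaw":0},
    {"tx":0,"ty":0,"tz":2,"yaw":0},
  ],
)

```text
clock: 15.7
tool_pos: [0.4757, 0.4254, 0.1493]
tcp_rot: [0.0, 0.996, 0.084, 0.0]
force: [-0.0, 0.6, -0.6]
width: 0.0878
```

```bash
python3 - <<'E'
from h import *
s=r.sense(); f=phi_of(s); print(s['clock'],s['tool_pos'],f,s['force'])
d=np.array([.476,.425])-s['tool_pos'][:2]; print('tx',d@[np.cos(f),np.sin(f)],'ty',d@[np.sin(f),-np.cos(f)],'tz',s['tool_pos'][2]-.036)
E
```

```text
15.7 [0.4757377  0.42539896 0.14932536] 0.1684703346313746 [-0.00821981  0.61065483 -0.64827105]
tx 0.00019168742344511562 ty 0.00043728731284341227 tz 0.11332536438374466
```

Emit:
move_arm(
  moves=[
    {"tx":0,"ty":0,"tz":2.5,"yaw":0},
    {"tx":0,"ty":0,"tz":3,"yaw":0},
    {"tx":0,"ty":0,"tz":3,"yaw":0},
    {"tx":0,"ty":0,"tz":2,"yaw":0},
    {"tx":0,"ty":0,"tz":0.8,"yaw":0},
    {"tx":0,"ty":0,"tz":0,"yaw":0},
    {"tx":0,"ty":0,"tz":0,"yaw":0},
  ],
)

```text
clock: 16.4
tool_pos: [0.4762, 0.4261, 0.0383]
tcp_rot: [-0.0, 0.996, 0.084, 0.001]
force: [-0.1, -0.1, 1.1]
width: 0.088
```

Emit:
move_arm(
  moves=[
    {"tx":0,"ty":0,"tz":0,"yaw":0},
    {"tx":0,"ty":0,"tz":0,"yaw":0},
    {"tx":0,"ty":0,"tz":0,"yaw":0},
    {"tx":0,"ty":0,"tz":0,"yaw":0},
    {"tx":0,"ty":0,"tz":0,"yaw":0},
    {"tx":0,"ty":0,"tz":0,"yaw":0},
    {"tx":0,"ty":0,"tz":0,"yaw":0},
    {"tx":0,"ty":0,"tz":0,"yaw":0},
  ],
  grip=0,
  grip_force=15,
)

```text
clock: 17.2
tool_pos: [0.4756, 0.4259, 0.0371]
tcp_rot: [-0.0, 0.996, 0.085, 0.0]
force: [0.1, 0.7, 0.5]
width: 0.0472
```

```bash
python3 - <<'E'
from h import *
s=r.sense(); f=phi_of(s); print(s['clock'],s['tool_pos'],f,s['force'],s['width'])
E
```

```text
17.2 [0.4755993  0.42590864 0.03705099] 0.16921235925144604 [0.06887793 0.67380762 0.4678403 ] 0.047169402806296355
```

Emit:
move_arm(
  moves=[
    {"tx":0,"ty":0,"tz":0,"yaw":0},
    {"tx":0,"ty":0,"tz":0,"yaw":0},
  ],
)

```text
clock: 17.4
tool_pos: [0.4756, 0.4259, 0.0371]
tcp_rot: [-0.0, 0.996, 0.084, 0.0]
force: [0.0, -0.1, 0.4]
width: 0.0474
```

```bash
python3 - <<'E'
from h import *
s=r.sense(); f=phi_of(s); print(s['clock'],s['tool_pos'],f,s['force'],s['width'])
p,d=r.camera('wrist'); cv2.imwrite('pics/w8.png',cv2.resize(p,None,fx=1.5,fy=1.5))
m,o,Rw=cam('wrist',s)
v,u=np.mgrid[0:384,0:512]; pts=np.stack([u,v],-1).reshape(-1,1,2).astype(float)
n=cv2.undistortPoints(pts,np.array(m['mtx']),np.array([m['k1'],0,0,0.])).reshape(-1,2)
c=np.c_[n,np.ones(len(n))]*d.reshape(-1,1); W=(c@Rw.T+o).reshape(384,512,3)
sel=(W[...,2]>.085)&(W[...,2]<.093)&(np.hypot(W[...,0]-.476,W[...,1]-.425)<.06)&(d>0)
q=W[sel]; print('jar cap',len(q),q.mean(0),q.min(0),q.max(0))
p,d=r.camera('scene'); cv2.imwrite('pics/s2.png',cv2.resize(p[130:250,80:220],None,fx=5,fy=5))
E
```

```text
17.4 [0.47561359 0.42591874 0.0370771 ] 0.16919607402048256 [ 0.02080646 -0.09986119  0.39935906] 0.04738405527472379
jar cap 4147 [0.47474745 0.43202576 0.08793123] [0.43430235 0.40249101 0.08501811] [0.51281502 0.44658271 0.09298897]
```

View pics/w8.png

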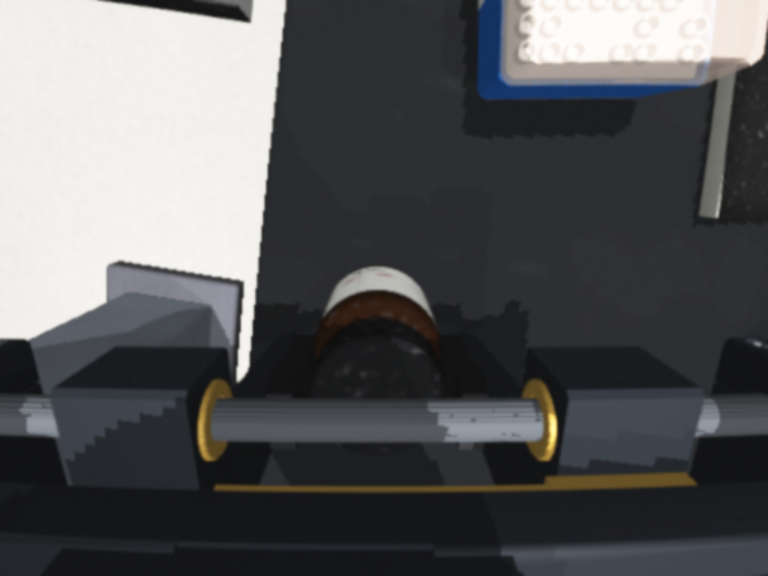

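View pics/s2.png

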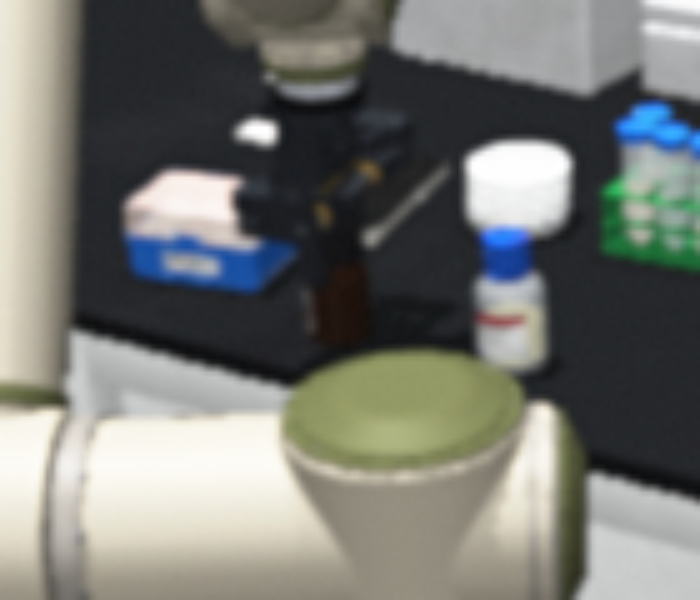

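Emit:
move_arm(
  moves=[
    {"tx":0,"ty":0,"tz":0,"yaw":0},
    {"tx":0,"ty":0,"tz":0,"yaw":0},
    {"tx":0,"ty":0,"tz":-0.5,"yaw":0},
    {"tx":0,"ty":0,"tz":-1,"yaw":0},
    {"tx":0,"ty":0,"tz":-1,"yaw":0},
    {"tx":0,"ty":0,"tz":-0.5,"yaw":0},
    {"tx":0,"ty":0,"tz":0,"yaw":0},
  ],
  grip_force=25,
)

```text
clock: 18.2
tool_pos: [0.4759, 0.4262, 0.0682]
tcp_rot: [-0.0, 0.996, 0.084, 0.001]
force: [-0.3, -0.6, -1.7]
width: 0.0466
```

```bash
python3 - <<'E'
from h import *
s=r.sense(); f=phi_of(s); print(s['clock'],s['tool_pos'],f,s['force'],s['width'])
p,d=r.camera('wrist'); cv2.imwrite('pics/w9.png',cv2.resize(p,None,fx=1.5,fy=1.5))
plan([*s['tool_pos'][:2],.18],f,[.4885,-.0925,.18],.17,16)
E
```

```text
18.2 [0.47594215 0.42615032 0.0682468 ] 0.16919523784140383 [-0.33657014 -0.6286786  -1.66329662] 0.046622643908069056
[{"tx": -0.5, "ty": 3.2, "tz": -0.0, "yaw": 0}, {"tx": -0.4, "ty": 3.2, "tz": -0.0, "yaw": 0}, {"tx": -0.5, "ty": 3.2, "tz": -0.0, "yaw": 0}, {"tx": -0.5, "ty": 3.2, "tz": -0.0, "yaw": 0}, {"tx": -0.4, "ty": 3.2, "tz": -0.0, "yaw": 0}, {"tx": -0.5, "ty": 3.3, "tz": -0.0, "yaw": 0}, {"tx": -0.5, "ty": 3.2, "tz": -0.0, "yaw": 0}, {"tx": -0.4, "ty": 3.2, "tz": -0.0, "yaw": 0}, {"tx": -0.5, "ty": 3.2, "tz": -0.0, "yaw": 0}, {"tx": -0.5, "ty": 3.2, "tz": -0.0, "yaw": 0}]
[{"tx": -0.5, "ty": 3.2, "tz": -0.0, "yaw": 0}, {"tx": -0.4, "ty": 3.2, "tz": -0.0, "yaw": 0}, {"tx": -0.5, "ty": 3.2, "tz": -0.0, "yaw": 0}, {"tx": -0.5, "ty": 3.2, "tz": -0.0, "yaw": 0}, {"tx": -0.4, "ty": 3.2, "tz": -0.0, "yaw": 0}, {"tx": -0.5, "ty": 3.2, "tz": -0.0, "yaw": 0}]
end [ 0.4884 -0.0922  0.18  ] 0.169
```

View pics/w9.png

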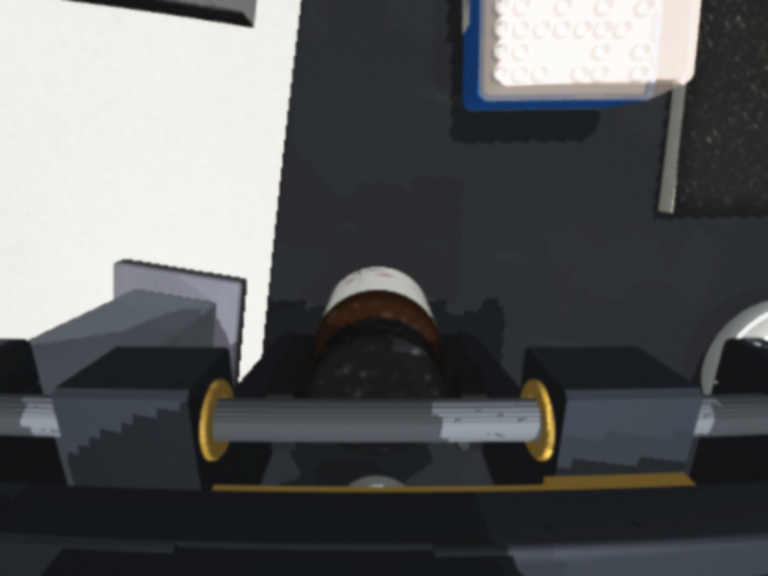

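Emit:
move_arm(
  moves=[
    {"tx":0,"ty":0,"tz":-2,"yaw":0},
    {"tx":0,"ty":0,"tz":-3.5,"yaw":0},
    {"tx":0,"ty":0,"tz":-3.5,"yaw":0},
    {"tx":0,"ty":0,"tz":-3,"yaw":0},
    {"tx":0,"ty":0,"tz":-1,"yaw":0},
    {"tx":-0.2,"ty":1.2,"tz":0,"yaw":0},
    {"tx":-0.4,"ty":2.8,"tz":0,"yaw":0},
    {"tx":-0.6,"ty":4,"tz":0,"yaw":0},
    {"tx":-0.6,"ty":4,"tz":0,"yaw":0},
    {"tx":-0.6,"ty":4,"tz":0,"yaw":0},
  ],
)

```text
clock: 19.25
tool_pos: [0.4781, 0.2625, 0.1955]
tcp_rot: [0.0, 0.996, 0.085, -0.001]
force: [0.6, -0.1, -0.8]
width: 0.0472
```

Emit:
move_arm(
  moves=[
    {"tx":-0.6,"ty":4,"tz":0,"yaw":0},
    {"tx":-0.6,"ty":4,"tz":0,"yaw":0},
    {"tx":-0.6,"ty":4,"tz":0,"yaw":0},
    {"tx":-0.6,"ty":4,"tz":0,"yaw":0},
    {"tx":-0.6,"ty":4,"tz":0,"yaw":0},
    {"tx":-0.6,"ty":4,"tz":0,"yaw":0},
    {"tx":-0.6,"ty":4,"tz":0,"yaw":0},
    {"tx":-0.5,"ty":3,"tz":0,"yaw":0},
    {"tx":-0.4,"ty":2.5,"tz":0,"yaw":0},
    {"tx":-0.2,"ty":1.2,"tz":0,"yaw":0},
  ],
)

```text
clock: 20.25
tool_pos: [0.4845, -0.0884, 0.1958]
tcp_rot: [-0.0, 0.997, 0.084, -0.001]
force: [-0.0, 0.2, -0.9]
width: 0.0468
```

Emit:
move_arm(
  moves=[
    {"tx":0,"ty":0,"tz":0,"yaw":0},
    {"tx":0,"ty":0,"tz":0,"yaw":0},
  ],
)

```text
clock: 20.45
tool_pos: [0.4848, -0.0859, 0.1965]
tcp_rot: [-0.0, 0.996, 0.085, -0.0]
force: [-0.3, 0.5, -2.0]
width: 0.0468
```

```bash
python3 - <<'E'
from h import *
s=r.sense(); f=phi_of(s); print(s['clock'],s['tool_pos'],f,s['force'],s['width'],s['tcp_rot'])
d=np.array([.4885,-.0925])-s['tool_pos'][:2]; print('tx',d@[np.cos(f),np.sin(f)],'ty',d@[np.sin(f),-np.cos(f)])
p,d=r.camera('wrist'); cv2.imwrite('pics/w10.png',cv2.resize(p,None,fx=1.5,fy=1.5))
p,d=r.camera('top'); cv2.imwrite('pics/t10.png',cv2.resize(p[150:270,200:360],None,fx=5,fy=5))
E
```

```text
20.45 [ 0.48483921 -0.08593956  0.19654162] 0.1694824777482137 [-0.32487939  0.50285793 -1.95313206] 0.04680076745036774 [-4.06703881e-04  9.96411466e-01  8.46396875e-02 -3.84961638e-04]
tx 0.0025017701326739855 ty 0.007083920360487158
```

View pics/w10.png

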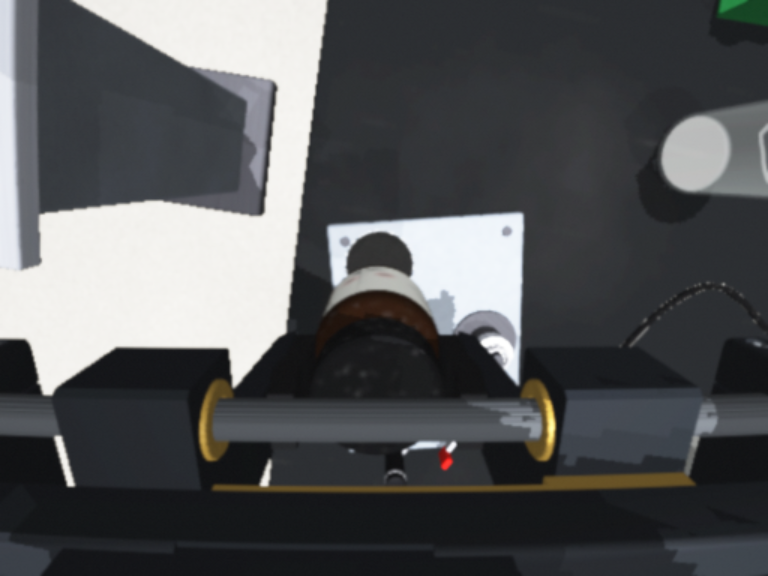

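View pics/t10.png

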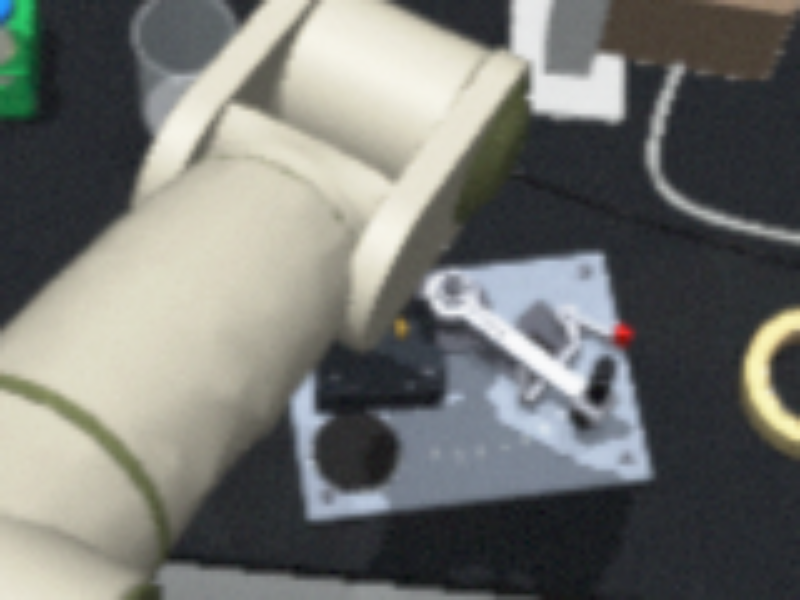

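Emit:
move_arm(
  moves=[
    {"tx":0.3,"ty":0.6,"tz":0,"yaw":0},
    {"tx":0,"ty":0,"tz":2,"yaw":0},
    {"tx":0,"ty":0,"tz":3,"yaw":0},
    {"tx":0,"ty":0,"tz":3,"yaw":0},
    {"tx":0,"ty":0,"tz":3,"yaw":0},
    {"tx":0,"ty":0,"tz":1.5,"yaw":0},
    {"tx":0,"ty":0,"tz":0,"yaw":0},
    {"tx":0,"ty":0,"tz":0,"yaw":0},
  ],
)

```text
clock: 21.35
tool_pos: [0.4895, -0.0923, 0.0726]
tcp_rot: [0.0, 0.996, 0.085, 0.0]
force: [0.3, -0.0, -1.0]
width: 0.0469
```

```bash
python3 - <<'E'
from h import *
s=r.sense(); f=phi_of(s); print(s['clock'],s['tool_pos'],f,s['force'],s['width'],s['tcp_rot'])
d=np.array([.4888,-.0912])-s['tool_pos'][:2]; print('tx',d@[np.cos(f),np.sin(f)],'ty',d@[np.sin(f),-np.cos(f)])
p,d=r.camera('wrist'); cv2.imwrite('pics/w11.png',cv2.resize(p,None,fx=1.5,fy=1.5))
E
```

```text
21.35 [ 0.48951007 -0.09225492  0.07259881] 0.16959169685002923 [ 0.29952475 -0.0185659  -1.03272825] 0.0469025961578727 [1.68125153e-04 9.96406926e-01 8.46942020e-02 3.19594787e-04]
tx -0.0005218298894930751 ty -0.00115962740310121
```

View pics/w11.png

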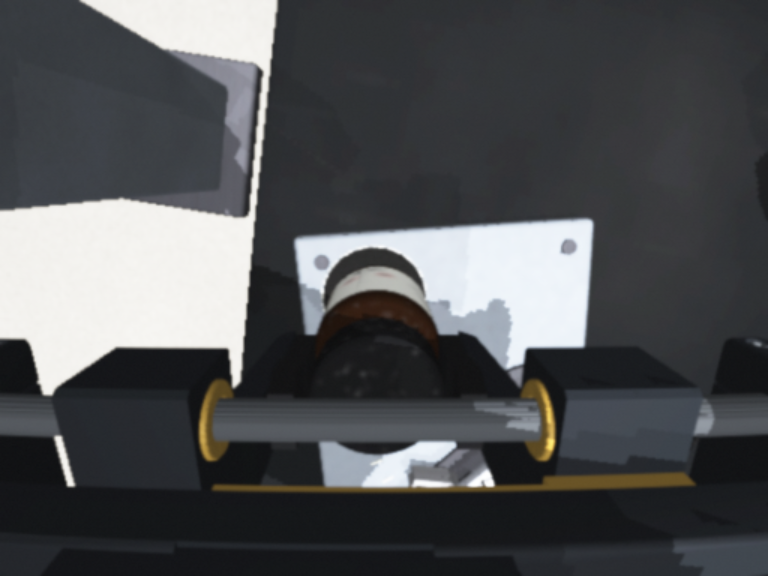

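Emit:
move_arm(
  moves=[
    {"tx":-0.15,"ty":-0.1,"tz":0.5,"yaw":0},
    {"tx":0,"ty":0,"tz":0.6,"yaw":0},
    {"tx":0,"ty":0,"tz":0.3,"yaw":0},
    {"tx":0,"ty":0,"tz":0.1,"yaw":0},
    {"tx":0,"ty":0,"tz":0.1,"yaw":0},
    {"tx":0,"ty":0,"tz":0,"yaw":0},
  ],
)

```text
clock: 22.0
tool_pos: [0.4873, -0.0915, 0.056]
tcp_rot: [-0.0, 0.996, 0.084, -0.0]
force: [0.8, 0.1, -1.6]
width: 0.0468
```

Emit:
move_arm(
  moves=[
    {"tx":0,"ty":0,"tz":0.1,"yaw":0},
    {"tx":0,"ty":0,"tz":0,"yaw":0},
  ],
)

```text
clock: 22.2
tool_pos: [0.4873, -0.0915, 0.055]
tcp_rot: [0.0, 0.996, 0.084, 0.0]
force: [0.6, -0.5, -1.3]
width: 0.0467
```

Emit:
move_arm(
  moves=[
    {"tx":0,"ty":0,"tz":0.08,"yaw":0},
    {"tx":0,"ty":0,"tz":0,"yaw":0},
  ],
)

```text
clock: 22.4
tool_pos: [0.4873, -0.0915, 0.0542]
tcp_rot: [-0.0, 0.996, 0.084, -0.0]
force: [0.4, -0.7, -1.5]
width: 0.0468
```

Emit:
move_arm(
  moves=[
    {"tx":0,"ty":0,"tz":0.05,"yaw":0},
    {"tx":0,"ty":0,"tz":0,"yaw":0},
  ],
)

```text
clock: 22.6
tool_pos: [0.4875, -0.0916, 0.0539]
tcp_rot: [0.0, 0.996, 0.085, 0.0]
force: [-0.6, 0.2, 0.2]
width: 0.0472
```

```bash
python3 - <<'E'
from h import *
s=r.sense(); f=phi_of(s); print(s['clock'],s['tool_pos'],f,s['force'],s['width'],s['tcp_rot'])
p,d=r.camera('wrist'); cv2.imwrite('pics/w12.png',cv2.resize(p,None,fx=1.5,fy=1.5))
E
```

```text
22.6 [ 0.48745653 -0.09158233  0.05392801] 0.16921709701545035 [-0.62302294  0.23750826  0.18439685] 0.04716148178579544 [1.04833769e-04 9.96422819e-01 8.45076229e-02 1.31184826e-04]
```

View pics/w12.png

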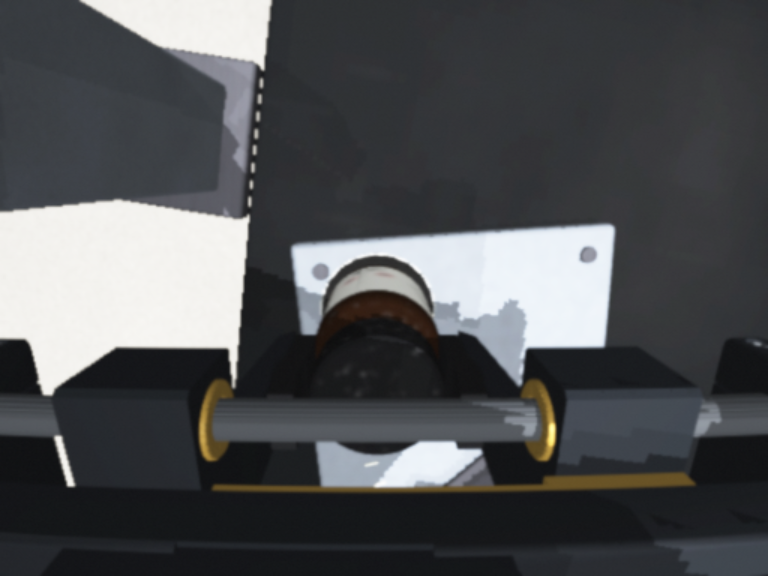

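Emit:
move_arm(
  moves=[
    {"tx":0,"ty":0,"tz":0,"yaw":0},
    {"tx":0,"ty":0,"tz":0,"yaw":0},
    {"tx":0,"ty":0,"tz":0,"yaw":0},
    {"tx":0,"ty":0,"tz":0,"yaw":0},
    {"tx":0,"ty":0,"tz":0,"yaw":0},
    {"tx":0,"ty":0,"tz":0,"yaw":0},
  ],
  grip=85,
)

```text
clock: 23.25
tool_pos: [0.4874, -0.0915, 0.0537]
tcp_rot: [0.0, 0.996, 0.085, 0.0]
force: [-0.8, -0.7, 0.2]
width: 0.0747
```

Emit:
move_arm(
  moves=[
    {"tx":0,"ty":0,"tz":-1,"yaw":0},
    {"tx":0,"ty":0,"tz":-2,"yaw":0},
    {"tx":0,"ty":0,"tz":-3,"yaw":0},
    {"tx":0,"ty":0,"tz":-4,"yaw":0},
    {"tx":0,"ty":0,"tz":-4,"yaw":0},
    {"tx":0,"ty":-2,"tz":-1,"yaw":0},
    {"tx":0,"ty":-4,"tz":0,"yaw":0},
    {"tx":0,"ty":-4,"tz":0,"yaw":0},
    {"tx":0,"ty":-4,"tz":0,"yaw":0},
  ],
)

```text
clock: 24.15
tool_pos: [0.4633, 0.0478, 0.2046]
tcp_rot: [0.0, 0.996, 0.084, 0.001]
force: [0.3, 0.4, 0.8]
width: 0.0749
```

Emit:
move_arm(
  moves=[
    {"tx":0,"ty":-4,"tz":0,"yaw":0},
    {"tx":0,"ty":-4,"tz":0,"yaw":0},
    {"tx":0,"ty":-4,"tz":0,"yaw":0},
    {"tx":0,"ty":0,"tz":0,"yaw":0},
    {"tx":0,"ty":0,"tz":0,"yaw":0},
  ],
)

```text
clock: 24.65
tool_pos: [0.4434, 0.1651, 0.2043]
tcp_rot: [0.0, 0.996, 0.085, 0.0]
force: [-0.2, -0.3, -0.5]
width: 0.0748
```

```bash
python3 - <<'E'
from h import *
s=r.sense(); f=phi_of(s); print(s['clock'],s['tool_pos'],s['force'],s['width'])
p,d=r.camera('top'); cv2.imwrite('pics/t13.png',cv2.resize(p[150:270,200:360],None,fx=5,fy=5)); cv2.imwrite('pics/t13f.png',p)
for x in r.pinpoint('top','jar_mid')[:1]: print(x,at_z('top',x['uv'],.0615).round(4))
for x in r.pinpoint('top','handle')[:1]: print(x,at_z('top',x['uv'],.077).round(4))
p,d=r.camera('scene'); cv2.imwrite('pics/s13.png',cv2.resize(p[160:260,200:340],None,fx=5.5,fy=5.5))
E
```

```text
24.65 [0.44341363 0.165117   0.20426417] [-0.18860497 -0.29281204 -0.53917123] 0.07479590660494953
{'uv': [268.9, 231.9], 'confidence': 0.6} [ 0.4934 -0.0829  0.0615]
{'uv': [237.2, 170.5], 'confidence': 0.6} [0.7024 0.0449 0.077 ]
```

View pics/t13.png

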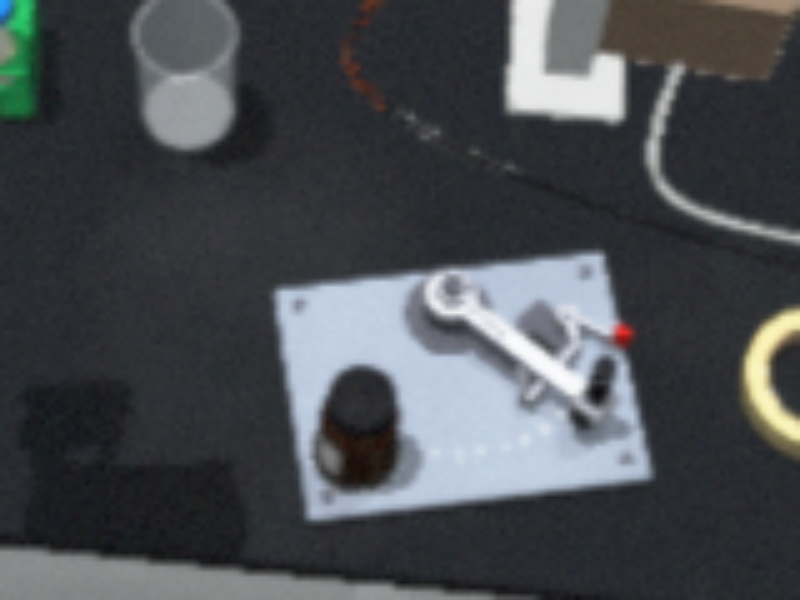

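View pics/s13.png

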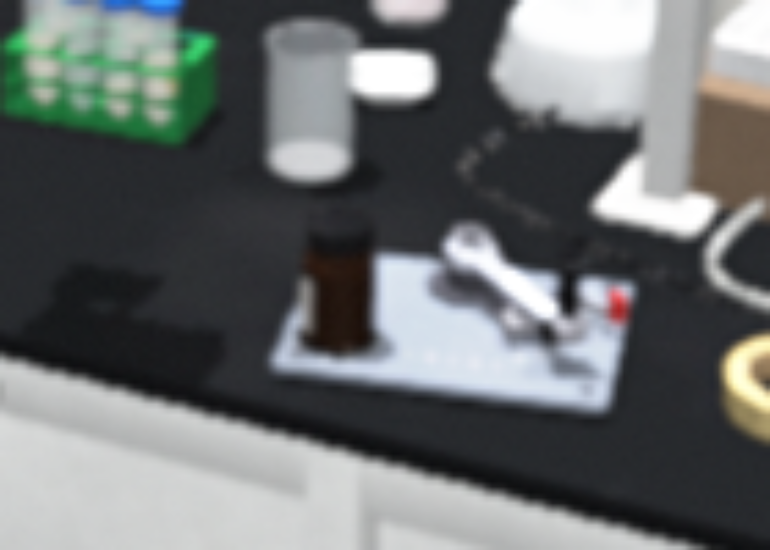

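View pics/t13f.png

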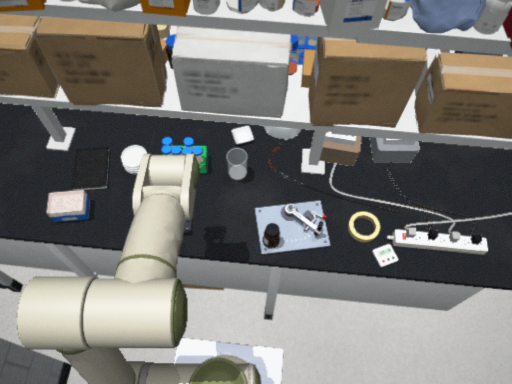

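```bash
python3 - <<'E'
from h import *
p,d=r.camera('top'); m,o,Rw=cam('top')
v,u=np.mgrid[0:384,0:512]; pts=np.stack([u,v],-1).reshape(-1,1,2).astype(float)
n=cv2.undistortPoints(pts,np.array(m['mtx']),np.array([m['k1'],0,0,0.])).reshape(-1,2)
c=np.c_[n,np.ones(len(n))]*d.reshape(-1,1); W=(c@Rw.T+o).reshape(384,512,3)
sel=(abs(W[...,2]-.106)<.006)&(np.hypot(W[...,0]-.488,W[...,1]+.092)<.05)&(d>0)
q=W[sel]; print('cap',len(q),q.mean(0),q.min(0),q.max(0),(q.min(0)+q.max(0))/2)
E
```

```text
cap 144 [ 0.48460889 -0.09275447  0.10494086] [ 0.46281966 -0.11405303  0.10034781] [ 0.50837322 -0.07241759  0.11111844] [ 0.48559644 -0.09323531  0.10573313]
```

```bash
python3 - <<'E'
from station import r
print(r.sense()['clock'],r.sign_off())
E
```

```text
the job is handed in; nothing more can be done
24.9 None
```

The striker arm is hooked on its catch, the jar stands upright on the rubber pad, and I handed the job in at 24.9 s.

- **Cocking the arm:** I drew it back by the handle until it met the buffer at about 1.52 rad, peaking at about 15 N, which is roughly 7 N over the spring's pull. I then let it back slowly until the catch took it at about 1.435 rad. The pull dropped to about zero before I opened the fingers, and the arm stayed put.
- **Placing the jar:** I lowered it in steps of about 1 mm until the pad took its weight, then released it and backed away.

**Last checks:**
- **Arm and jar:** The final top and scene pictures show the arm still hooked and the jar upright on the pad. In the top camera the cap centre is within about 2 mm of the pad centre.
- **Other things:** They looked undisturbed wherever they were visible. In that view the robot arm hid the clear bottle and part of the tube rack.

**Disagreements:**
- The network's handle point in the last top picture was wrong; it landed on the beaker, so I judged the arm by eye.
- Its jar point was about 1 cm from the depth measurement. I trusted the depth.
- The gripper read 47 mm on the 52 mm jar, but the jar lifted and travelled upright.

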